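Index the test carousel and take a probe contact

TASK

Leaning in under the clear shield, turn the test carousel by its black finger posts or rim until the red board's flag stops in line with the white index mark under the probe. Then gently press the sprung flap down by its blue pad until it lies level, keep it level for about two seconds, and let it spring back up with the carousel still at the mark. Do not touch the circuit boards, push on the shield, lower the flap while the red board is away from the mark, or shift anything else on the bench.

Things in the scene. Friction and masses are not known exactly. Their poses are not given: they have to be found in the camera images.
- station: Dark grey deck plate fixed to the bench, 340 (own x) by 510 (own y) by 30 mm high, carrying carousel, shield and flap. Origin: on the bench surface, on the carousel's axis; the plate reaches 170 mm to own +x and -x, 290 mm to +y, 220 mm to -y. Own -x is the front (towards the robot); own +y is the side of the flap and index mark.
- carousel: Grey turntable disc, 260 mm wide, 15 mm thick, top 60 mm above the bench; turns endlessly both ways about the station's axis. Friction about 0.06 N m: it coasts a little if pushed fast. Origin: on the axis, under the disc. Own +y points to the red board: at the mark its yaw equals the station's. Four black posts: see post. Hub: 44 mm wide, 12 mm high.
- shield: Clear sheet 6 mm thick, level over the carousel, underside 245 mm above the bench. In the station's frame (same origin) it covers x -140 to +160, y -150 to +150 mm, on two 20 mm pillars at the rear (x 150, y +-135 mm), open at front and sides. Posts at the front are reached by leaning the tool in under the front edge, about 30 to 50 degrees from vertical.
- flag (a point): Middle of the red flag on top of the carousel's rim outside the red board, 118 mm from the axis, 62 mm above the bench.
- index (a point): Fixed point beside the white index mark (a white block 34 mm wide standing just outside the rim, on the station's +y side): the flag lies here when the red board is right under the probe.
- flap: Aluminium flap 100 mm wide, 6 mm thick, left of the carousel, not under the shield, with a thin probe arm over the carousel's rim. Origin: on its hinge (along own y), 80 mm above the bench, at station x +70, y +225 mm; the plate runs 120 mm to own -x. Sprung up: own z leans 0.52 rad, free edge high, towards the robot. Level: own z vertical, at a hard stop. It springs back up when released.
- pad (a point): Centre of the top of the blue round press pad (32 mm wide) on the flap, 98 mm from the hinge and 7 mm above the flap's mid-plane; 87 mm above the bench when the flap is level. Pressing here takes about 2 N at first and 7 N when level; past that the stop is hard.
- heatsink: Finned aluminium heat sink, 40 by 40 by 24 mm, loose on the deck's front left; origin under its centre. Leave alone.
- terminal_block: Green terminal block, 30 by 60 by 20 mm, loose on the deck's front right; origin under its centre. Leave alone.
- reel: Black empty wire reel, 120 mm wide, 40 mm high; leave alone.
- screw_jar: Small closed glass jar, 56 mm wide, 60 mm high; leave alone.
- screwdriver: Screwdriver lying on the bench; leave alone.
- mug: Blue mug, 80 mm wide, 90 mm high; leave alone.
- post (a point): Top of one of the carousel's four black upright finger posts, 14 mm thick, 35 mm tall above the disc (tops 95 mm above the bench), standing 110 mm from the axis at 45 (this one), 135, 225 and 315 degrees from the carousel's own +x. The boards lie between them.
- red_board (a point): Top of the red board. Four fragile circuit boards are fixed on the carousel (one red, three green), each 44 by 40 mm, parts up to 10 mm above the disc, centred 78 mm from the axis, midway between the finger posts (red at the carousel's own +y; green at +x, -x, -y). Not to be touched.

How it is judged:
On the way, in this order (a step that is already met when the one before it is completed fails the run):
1. the flag stands at the index mark and the carousel is at rest (horizontal distance between flag and index below 0.008 m and angular speed of carousel below 0.1 rad/s), for 0.3 s.
2. the flap is held level for one second with the flag at the mark (horizontal distance between flag and index below 0.008 m and angle between flap's own z axis and vertical below 0.06 rad), for 1 s.
At the end, for the whole second after the job is handed in: The red flag is within 8 mm of the index point with the carousel at rest, and the flap has sprung back up (more than 0.45 rad from level) after being held within 0.06 rad of level for a second (horizontal distance between flag and index below 0.008 m and angular speed of carousel below 0.05 rad/s and angle between flap's own z axis and vertical above 0.45 rad); the robot touches nothing.
It fails at once if the flap is lowered past half way while the flag is more than 15 mm from the mark (angle between flap's own z axis and vertical below 0.25 rad and horizontal distance between flag and index above 0.015 m).
It fails at once if the flap is pressed with more than 40 N (contact force between anything else and flap above 40 N).
It fails at once if a circuit board is touched (contact force between anything else and carousel_c6 above 2 N or contact force between anything else and carousel_c7 above 2 N or contact force between anything else and carousel_c8 above 2 N or contact force between anything else and carousel_c9 above 2 N).
It fails at once if the shield is pushed with more than 15 N (contact force between anything else and shield above 15 N).
It fails at once if a bystander is moved more than 30 mm (distance of any of heatsink, terminal_block, reel, screw_jar, screwdriver, mug from where it was at the start of the episode above 0.03 m).
It also fails if it takes over 72 s, if anything falls off the work surface, if the arm or the gripper's body presses on something with over 40 N, if the wrist force passes 120 N, or if a joint passes its speed limit or range.

ROBOT

A 6-joint arm with a two-finger parallel gripper is mounted at the origin on the work surface. World frame = base frame: x ahead of the robot, y to its left, z up, the work surface at z = 0. Lengths are in m, angles in rad, forces in N, time in s.
With the tool pointing down it reaches from about 0.3 to 0.775 m from the base axis. Payload 14.6 kg.
Tool frame: the origin (TCP) lies on the centre line of the jaws, within the pads' length; the fingertips stand 19 mm ahead of it and the grasp point (between the pads) is the TCP (ctrl.tip_reach is the distance from the TCP to the fingertips, in m); x points along the fingers, y is the direction in which the jaws open and shut, and the axes are right-handed (so a half turn about x gives the same grasp; the last joint's range is limited). The gripper opens to 94 mm and grips with 3 to 60 N. Pads are 16 mm wide; open, the fingers measure 119 mm over their backs; the gripper's body (75 mm by 177 mm) begins 78 mm behind the grasp point.
Start: joints at [1.084, 0.3, 1.521, -0, 1.321, -0.067], TCP at [0.224, 0.502, 0.224] pointing down, gripper open.
Joint ranges: [-3.03, 3.03], [-0.79, 2.21], [0.23, 2.52], [-1.04, 4.18], [0, 3.07], [-2.55, 2.55]. Speed limits (rad/s): [2.22, 2.22, 2.57, 3.14, 3.14, 3.14].

INTERFACE

Orientations are given as [roll, pitch, yaw] about the fixed x, y, z axes, in that order (R = Rz(yaw) Ry(pitch) Rx(roll)).
In Python, from station import ctrl, optics, models gives the robot as it stands. The module is installed in compiled form; this text tells all that it offers.
- The arm moves only by the tool arm_command, never from a script. Its argument "deltas" is a list of rows, each an object with "translation": the shift along the tool's x, y, z in units of 25 mm (1.0 is 25 mm), a list of three; "turn": the turn, a rotation vector about the tool's x, y, z in units of 5 degrees (1.0 is 5 degrees), a list of three. In form: [{"translation": [x, y, z], "turn": [rx, ry, rz]}, ...]. A call has 1 to 12 rows; each row is the pose to reach, as a shift and turn from the pose commanded when the call began, along the tool's axes at that moment; what a row does not reach only later rows make up. A row lasts 1/12 s, in which the tool goes at most 41.7 mm and 7.16 degrees, less where a joint would pass 70% of its speed; a pose out of reach is approached as far as the arm can. A call with a gripper value outside its range is refused whole. "gripper" is the finger opening in mm, from 0 to 94, set as the call begins (left out, the last holds). The fingers move at their own pace and stop on an object; "force" is the grip in N (left out, the last holds). Time passes only in rows, so rows that repeat a pose let the fingers close. It gives the time, the measured TCP pose, the force and the opening at its end, in the units of the state.
- ctrl.get_obs(): the state, without advancing time (a new reading comes with each control period).
- optics.camera(name): name is "scene" or "top" or "wrist"; returns the picture (400x640x3 uint8, red, green, blue); there is no depth.
- optics.get_calibration(name): a dict with "K" (3x3 intrinsics, pixels), "k1" (the pictures are not rectified: a ray, as slopes to the right and down, at radius r is drawn at 1 + k1 r^2 times it, then the intrinsics apply), "origin" and "orientation" of the camera in the world. Camera axes: x right, y down, z forward; pixel columns grow to the right and rows downward; lengths in m; the calibration is good to about 2 mm. A picture is of the moment at which its call begins: read the wrist's pose just before it. get_calibration takes no time and is no camera call; for the wrist camera it gives the pose at the moment of the call.
- ctrl.hand_in(): hands the job in, once; it reports no verdict.
Trained networks look in the newest picture that a camera, given by its name, has taken for a name from the list of things; names that differ only in an ending like _2 or _b are one class to them, and where a whole thing is asked for, a point or a joint stands for the part that bears it (a point fixed in the world has none). Each returns a list of dicts, best first, with "score" (0 to 1); they miss things now and then, are a little off and sometimes report something else, mostly with a low value. They report only what shows in the picture. A call takes as long as a camera call.
- models.look_for(target, camera): "box" ([left, top, right, bottom] in pixels, round what is visible of it).
- models.cut_out(target, camera): "pixels" (400x640 bool, what is visible of it) and "box" ([left, top, right, bottom] in pixels, round what is visible of it).
- models.mark_of(target, camera): "at" ([column, row] in pixels: a listed point, or the origin of a listed thing).
The state is a dict: "time_s": time; "qpos": joint angles; "joint_vel": joint speeds; "tau": joint torques, N m; "ee_pos": TCP position; "eef_rot": TCP orientation; "force": force on the tool from outside, world axes, zero at the start; "moment": the same for the moment, N m; "grip_width": finger opening in m.
Only numpy, scipy, OpenCV 4.12 (cv2) and the standard library are available. Lean on these libraries where they do the work, as an engineer would, in place of code of your own. Each camera call takes 0.05 s, during which the arm holds its last target.

## Working session

There is one attempt and no reset: what is moved stays moved. The work goes in short steps, Python scripts to look and compute and a tool call to move; the robot and the scene stay as the last step left them, time stands still between calls to the robot, and variables do not carry over. Pictures are saved under pics/ and viewed, and the job is handed in when it is done.

Besides the shell and the picture viewer there is one more tool, called after "Request:" as name(argument=value, ...) on one line, values as JSON. arm_command: Moves the arm, as the interface text tells. Its arguments: {"type":"object","properties":{"deltas":{"type":"array"},"gripper":{"type":"number"},"force":{"type":"number"}},"required":["deltas"]}

```bash
mkdir -p pics
cat > h.py <<'E'
from station import ctrl, optics, models
import numpy as np, cv2
from scipy.spatial.transform import Rotation as R
def save(cam,name):
    im=optics.camera(cam); cv2.imwrite(f'pics/{name}.png',im[:,:,::-1]); return im
def cal(cam):
    c=optics.get_calibration(cam); K=np.array(c['K']); o=np.array(c['origin']); q=np.array(c['orientation'])
    Rm=q if q.shape==(3,3) else R.from_euler('xyz',q).as_matrix()
    return K,c['k1'],o,Rm
def ray(cam,uv):
    K,k1,o,Rm=cal(cam)
    d=np.array([(uv[0]-K[0,2])/K[0,0],(uv[1]-K[1,2])/K[1,1]])
    s=d.copy()
    for _ in range(20): s=d/(1+k1*(s@s))
    return o,Rm@np.array([s[0],s[1],1])
def atz(cam,uv,z):
    o,d=ray(cam,uv); return o+d*(z-o[2])/d[2]
def proj(cam,p):
    K,k1,o,Rm=cal(cam); c=Rm.T@(np.array(p)-o); s=c[:2]/c[2]; s=s*(1+k1*(s@s))
    return np.array([K[0,0]*s[0]+K[0,2],K[1,1]*s[1]+K[1,2]])
E
python3 - <<'E'
from h import *
for c in ['scene','top','wrist']:
    save(c,c+'0'); print(c,optics.get_calibration(c))
Z={'flag':.062,'index':.062,'pad':.1,'post':.095,'red_board':.07,'station':0,'carousel':.045,'heatsink':.03,'terminal_block':.03,'reel':0,'screw_jar':0,'screwdriver':0,'mug':0}
for c in ['scene','top']:
    for t,z in Z.items():
        for m in models.mark_of(t,c)[:5]: print(c,t,round(m['score'],2),np.round(m['at'],1),np.round(atz(c,m['at'],z),3))
print(ctrl.get_obs())
E
```

```text
scene {'K': array([[429.21944027,   0.        , 317.43792358],
       [  0.        , 429.21944027, 204.61250637],
       [  0.        ,   0.        ,   1.        ]]), 'k1': -0.05451516914592515, 'origin': array([ 0.64067209, -0.43717176,  1.37330856]), 'orientation': array([-2.82374263e+00, -6.89210984e-04,  1.02733096e-01])}
top {'K': array([[483.29563957,   0.        , 317.77671292],
       [  0.        , 483.29563957, 205.14826355],
       [  0.        ,   0.        ,   1.        ]]), 'k1': -0.08741804479750029, 'origin': array([ 0.40242735, -0.0238242 ,  1.37409038]), 'orientation': array([-3.00215704,  0.02616627, -1.55323359])}
wrist {'K': array([[281.63396104,   0.        , 316.73951636],
       [  0.        , 281.63396104, 199.20278911],
       [  0.        ,   0.        ,   1.        ]]), 'k1': -0.015382037379317733, 'origin': array([0.1505629 , 0.53428002, 0.38456389]), 'orientation': array([2.86479877e+00, 8.32843255e-04, 1.14940091e+00])}
scene flag 0.44 [363.9 240.1] [ 0.754 -0.109  0.062]
scene flag 0.32 [325.8 146.1] [0.604 0.202 0.062]
scene pad 0.86 [326.9 148.4] [0.
[... 1121 characters left out ...]
55 -0.445  0.   ]
top mug 0.63 [188.3 256.1] [0.442 0.385 0.   ]
{'time_s': 1.45, 'qpos': array([ 1.08439863e+00,  2.99895407e-01,  1.52100570e+00, -2.24638327e-05,
        1.32072146e+00, -6.66041209e-02]), 'joint_vel': array([ 0.0021746 ,  0.00057005,  0.00074305, -0.00110527,  0.00188693,
        0.00016401]), 'tau': array([ 1.32584966e-03, -5.31652451e+01, -3.52917588e+01,  7.08597223e-02,
        2.13072781e-02,  4.38558186e-05]), 'ee_pos': array([0.22416604, 0.50222516, 0.22444569]), 'eef_rot': array([-1.00832818,  1.57075934, -1.42811619]), 'force': array([0.59510467, 0.05315402, 0.52173961]), 'moment': array([-0.0257594 , -0.00651113,  0.00975095]), 'grip_width': 0.09413125269159142}
```

Run:
```python
import cv2
for c,(x,y,w,h) in {'scene':(240,90,200,210),'top':(220,120,240,170)}.items():
    im=cv2.imread(f'pics/{c}0.png'); k=min(800/w,600/h)
    cv2.imwrite(f'pics/{c}0z.png',cv2.resize(im[y:y+h,x:x+w],None,fx=3 if c=='top' else 2.8,fy=3 if c=='top' else 2.8,interpolation=cv2.INTER_CUBIC))
```

```text
(no output)
```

View pics/scene0.png

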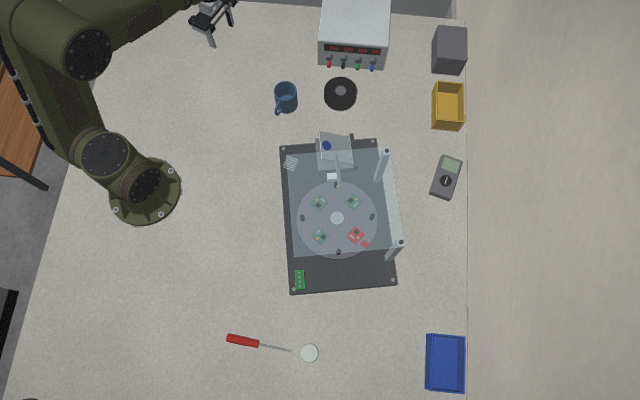

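View pics/top0z.png

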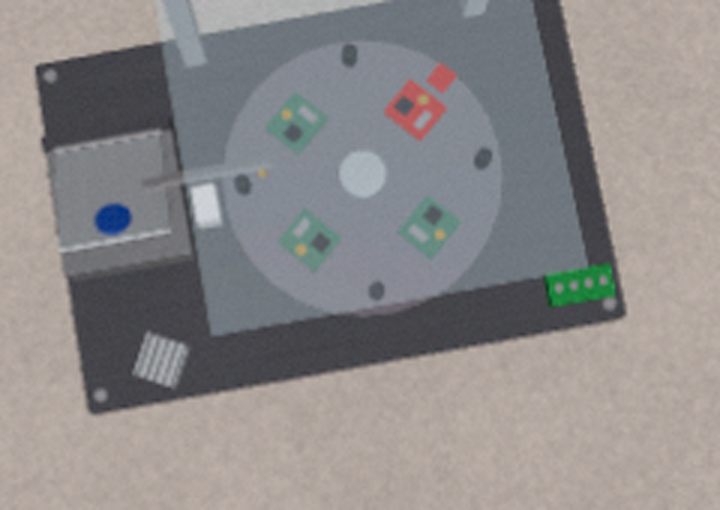

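View pics/scene0z.png

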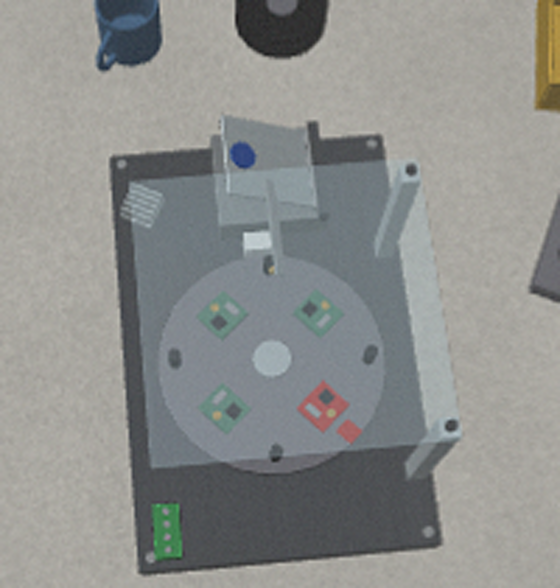

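```bash
cat > m.py <<'E'
from h import *
from scipy.optimize import least_squares
t=lambda x,y:np.array([220+x/3,120+y/3]); s=lambda x,y:np.array([240+x/2.8,90+y/2.8])
obs=[('top',t(37,66),(-0,0)),]
L=[('top',t(37,66),(.17,.29,.03)),('top',t(90,413),(-.17,.29,.03)),('top',t(626,315),(-.17,-.22,.03)),('top',t(362,173),(0,0,.072)),
('scene',s(109,157),(-.17,.29,.03)),('scene',s(381,135),(.17,.29,.03)),('scene',s(141,574),(-.17,-.22,.03)),('scene',s(441,543),(.17,-.22,.03)),('scene',s(272,358),(0,0,.072))]
def W(p,q): c,s_=np.cos(p[2]),np.sin(p[2]); return np.array([p[0]+c*q[0]-s_*q[1],p[1]+s_*q[0]+c*q[1],q[2]])
f=lambda p:np.concatenate([proj(c,W(p,q))-u for c,u,q in L])
r=least_squares(f,[.65,-.05,0]); print('station',r.x,np.round(r.fun,1))
p=r.x
F=[('top',t(442,77)),('scene',s(349,431))]
for c,u in F: 
    w=atz(c,u,.062); d=w[:2]-p[:2]; print(c,'flag',w,np.hypot(*d),'carousel yaw rel',np.arctan2(d[1],d[0])-np.pi/2-p[2])
E
cat >> m.py <<'E'
for n,q in dict(index=(0,.118,.062),hinge=(.07,.225,.08),padlev=(.07-.098,.225,.087),padup=(.07-.098*np.cos(.52)-.007*np.sin(.52),.225,.08+.098*np.sin(.52)+.007*np.cos(.52)),frontedge=(-.14,0,.245)).items(): print(n,np.round(W(p,q),3))
E
python3 m.py
```

```text
station [ 0.66333739 -0.04944273  0.19661163] [-1.1 -0.8 -0.3  0.1  0.9 -0.2  0.5 -0.6 -0.6 -0.3 -0.2 -0.7 -1.2 -0.1
  0.6  0.5 -0.3  0.2]
top flag [ 0.75544103 -0.12157669  0.062     ] 0.11698883974724913 carousel yaw rel -2.4318098417263037
scene flag [ 0.75736417 -0.121452    0.062     ] 0.11843297464206504 carousel yaw rel -2.420968480133556
index [0.64  0.066 0.062]
hinge [0.688 0.185 0.08 ]
padlev [0.592 0.166 0.087]
padup [0.601 0.168 0.135]
frontedge [ 0.526 -0.077  0.245]
```

```bash
cat > g.py <<'E'
from h import *
P=np.array([0.66334,-0.04944,0.1966])
def S(x,y,z):
    c,s=np.cos(P[2]),np.sin(P[2]); return np.array([P[0]+c*x-s*y,P[1]+s*x+c*y,z])
def cur():
    o=ctrl.get_obs(); return np.array(o['ee_pos']),R.from_euler('xyz',o['eef_rot']),o
def lean(a,yaw=P[2],flip=1):
    # tool x = (sin a,0,-cos a); tool y = +-station y
    x=np.array([np.sin(a),0,-np.cos(a)]); y=np.array([0,flip,0]); z=np.cross(x,y)
    return R.from_euler('z',yaw)*R.from_matrix(np.array([x,y,z]).T)
def down(yaw): # tool y direction heading yaw
    x=np.array([0,0,-1.]); y=np.array([np.cos(yaw),np.sin(yaw),0]); return R.from_matrix(np.array([x,y,np.cross(x,y)]).T)
TIP=ctrl.tip_reach
def delta(tip,Rt,base=None):
    p,r,_=cur()
    if base is not None: p,r=base
    t=tip-Rt.apply([TIP,0,0])
    return np.round(r.inv().apply(t-p)/.025,2),np.round((r.inv()*Rt).as_rotvec()/np.radians(5),2)
E
python3 - <<'E'
from g import *
p,r,o=cur(); print(TIP); print(r.as_matrix().round(3))
print(r.inv().apply(cal('wrist')[2]-p))
print('wrist fwd',r.inv().apply(cal('wrist')[3][:,2]))
for f in (1,-1): print(f,lean(np.radians(42),flip=f).as_matrix().round(2)); print(delta(S(-.16,.04,.18),lean(np.radians(42),flip=f)))
E
```

```text
0.019
[[ 0.     0.408  0.913]
 [-0.     0.913 -0.408]
 [-1.    -0.     0.   ]]
[-0.16053055 -0.00070084 -0.08027218]
wrist fwd [ 9.61927073e-01 -3.93191283e-04  2.73305966e-01]
1 [[ 0.66 -0.2   0.73]
 [ 0.13  0.98  0.15]
 [-0.74 -0.    0.67]]
(array([  1.21, -15.68,  18.47]), array([-6.74, -8.13,  2.59]))
-1 [[ 0.66  0.2  -0.73]
 [ 0.13 -0.98 -0.15]
 [-0.74  0.   -0.67]]
(array([  1.21, -15.68,  18.47]), array([27.29,  3.34, 10.48]))
```

View pics/wrist0.png

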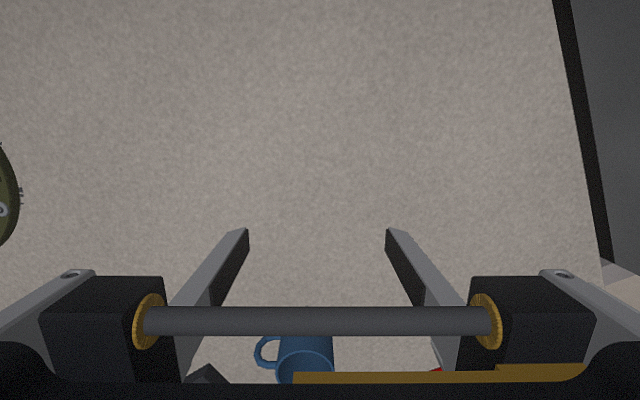

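Run:
```python
from g import *
print(delta(S(-.19,.045,.18),lean(np.radians(42))))
```

```text
(array([  1.21, -16.21,  17.38]), array([-6.74, -8.13,  2.59]))
```

Request:
arm_command(deltas=[{"translation": [0.3,-4,4.3],"turn": [-1.7,-2,0.6]},{"translation": [0.3,-4,4.3],"turn": [-1.7,-2,0.6]},{"translation": [0.3,-4,4.3],"turn": [-1.7,-2,0.6]},{"translation": [0.3,-4,4.3],"turn": [-1.7,-2,0.6]},{"translation": [0.6,-8.1,8.7],"turn": [-3.4,-4,1.3]},{"translation": [0.6,-8.1,8.7],"turn": [-3.4,-4,1.3]},{"translation": [0.6,-8.1,8.7],"turn": [-3.4,-4,1.3]},{"translation": [0.6,-8.1,8.7],"turn": [-3.4,-4,1.3]},{"translation": [1.2,-16.2,17.4],"turn": [-6.7,-8.1,2.6]},{"translation": [1.2,-16.2,17.4],"turn": [-6.7,-8.1,2.6]},{"translation": [1.2,-16.2,17.4],"turn": [-6.7,-8.1,2.6]},{"translation": [1.2,-16.2,17.4],"turn": [-6.7,-8.1,2.6]}], gripper=0)

```text
time_s: 2.45
ee_pos: [0.3868, 0.1207, 0.2018]
eef_rot: [0.064, 0.934, 0.183]
force: [0.7, 1.0, 0.7]
grip_width: 0.0179
```

```bash
cat > d.py <<'E'
from g import *
import sys
x,y,z,a=map(float,sys.argv[1:5])
p,r,o=cur(); t=p+r.apply([TIP,0,0]); c,s=np.cos(P[2]),np.sin(P[2]); e=t-[P[0],P[1],0]
print('t',o['time_s'],'tip st',np.round([c*e[0]+s*e[1],-s*e[0]+c*e[1],t[2]],4),'F',np.round(o['force'],1),'w',o['grip_width'],'q',np.round(o['qpos'],2))
print(delta(S(x,y,z),lean(np.radians(a))))
E
python3 d.py -.155 .045 .136 42
```

```text
t 2.45 tip st [-0.2267  0.2208  0.1865] F [0.7 1.  0.7] w 0.01787909908103357 q [ 0.23 -0.33  2.32 -0.05  0.52 -1.42]
(array([ 3.39, -6.91,  1.55]), array([-0.85, -1.1 ,  0.13]))
```

Request:
arm_command(deltas=[{"translation": [1.1,-4,0.5],"turn": [-0.9,-1.1,0.1]},{"translation": [1.1,-5,0.5],"turn": [-0.9,-1.1,0.1]},{"translation": [1.1,-6.5,0.5],"turn": [-0.9,-1.1,0.1]},{"translation": [1.1,-6.8,0.5],"turn": [-0.9,-1.1,0.1]},{"translation": [1.1,-6.8,0.5],"turn": [-0.9,-1.1,0.1]},{"translation": [1.1,-6.8,0.5],"turn": [-0.9,-1.1,0.1]},{"translation": [1.1,-6.8,0.5],"turn": [-0.9,-1.1,0.1]}])

```text
time_s: 3.03
ee_pos: [0.4345, -0.0225, 0.1911]
eef_rot: [-0.005, 0.862, 0.169]
force: [-0.3, 0.1, -0.3]
grip_width: 0.0006
```

```bash
python3 d.py -.105 .045 .081 42; python3 d.py -.155 .045 .136 42 ; python3 -c "
from h import *
save('top','t1');save('wrist','w1');print(models.mark_of('post','wrist')[:4])"
```

```text
t 3.0333 tip st [-0.2068  0.0708  0.1767] F [-0.3  0.1 -0.3] w 0.0006142573661287724 q [-0.31 -0.23  2.31  0.67  0.51 -2.56]
(array([ 5.57, -0.94,  0.59]), array([-0.18, -0.27,  0.21]))
t 3.0333 tip st [-0.2068  0.0708  0.1767] F [-0.3  0.1 -0.3] w 0.0006142573661287724 q [-0.31 -0.23  2.31  0.67  0.51 -2.56]
(array([ 2.6 , -0.99,  0.51]), array([-0.18, -0.27,  0.21]))
[{'at': [198.3, 242.5], 'score': 0.8}]
```

View pics/w1.png

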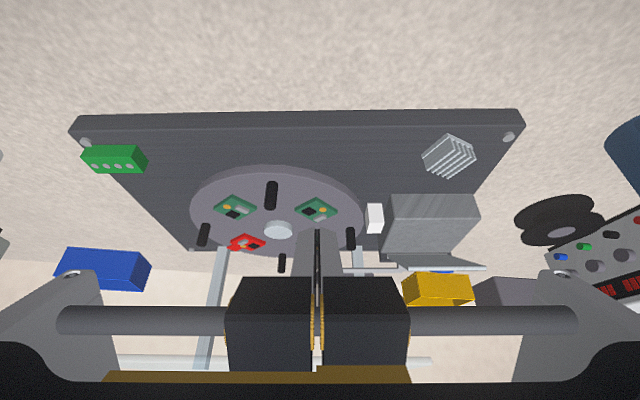

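View pics/t1.png

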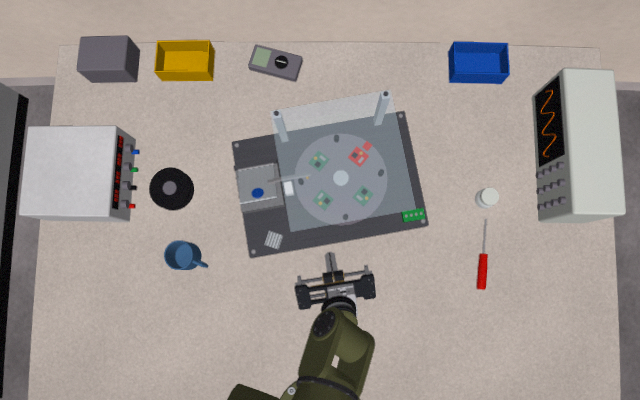

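```bash
sed -i 's/^def cur():/def cur():\n    import json; _o=ctrl.get_obs(); open("log.txt","a").write(json.dumps([list(map(float,_o["qpos"])),list(map(float,_o["ee_pos"])),list(map(float,_o["eef_rot"]))])+"\\n")/' g.py; sed -i 's/lean(np.radians(a))/lean(np.radians(a),P[2]+(float(sys.argv[5]) if len(sys.argv)>5 else 0))/' d.py
python3 d.py -.2 .045 .17 42 -.4; cat log.txt
```

```text
t 3.1833 tip st [-0.2058  0.0705  0.1778] F [-0.1  0.6  0.5] w 0.0004509824396600871 q [-0.31 -0.23  2.3   0.66  0.51 -2.55]
(array([ 0.43, -0.83, -0.01]), array([ 3.36, -0.24, -2.79]))
[[-0.31108413983406324, -0.23027672020209008, 2.302835922189862, 0.6579175481208726, 0.5106726364917954, -2.5538414575290034], [0.4354992187379773, -0.022581359128484534, 0.19219887038239816], [-0.01652719062049046, 0.8612831928022224, 0.1655132875329313]]
[[-0.31108413983406324, -0.23027672020209008, 2.302835922189862, 0.6579175481208726, 0.5106726364917954, -2.5538414575290034], [0.4354992187379773, -0.022581359128484534, 0.19219887038239816], [-0.01652719062049046, 0.8612831928022224, 0.1655132875329313]]
```

Request:
arm_command(deltas=[{"translation": [0.2,-0.2,0],"turn": [1.0,-0.1,-0.8]},{"translation": [0.3,-0.5,0],"turn": [2.0,-0.2,-1.6]},{"translation": [0.4,-0.8,0],"turn": [3.0,-0.2,-2.5]},{"translation": [0.4,-0.8,0],"turn": [3.4,-0.2,-2.8]},{"translation": [0.4,-0.8,0],"turn": [3.4,-0.2,-2.8]}])

```text
time_s: 3.6
ee_pos: [0.4425, -0.0379, 0.1831]
eef_rot: [-0.006, 0.854, -0.156]
force: [0.7, -1.6, 0.4]
grip_width: 0.0003
```

```bash
python3 d.py -.155 .045 .136 42 -.4
cat > fk.py <<'E'
import numpy as np, json
from scipy.optimize import least_squares
from scipy.spatial.transform import Rotation as R
D=[json.loads(l) for l in open('log.txt')]+[[[1.08439863,.299895407,1.52100570,-2.2e-5,1.32072146,-.0666041],[.22416604,.50222516,.22444569],[-1.00832818,1.57075934,-1.42811619]]]
def rot(q,s4=1,s6=1):
    # z-up chain: Rz(q1) Ry(q2) Ry(q3) Rz(s4 q4) Ry(q5) Rz(s6 q6); tool axis = local z
    return (R.from_euler('z',q[0])*R.from_euler('y',q[1]+q[2]),R.from_euler('z',s4*q[3])*R.from_euler('y',q[4])*R.from_euler('z',s6*q[5]))
# tool x = local z, determine tool y by start
T=None
def fr(q,s4,s6):
    a,b=rot(q,s4,s6); return a*b
def tool(s4,s6):
    q,p,e=D[-1]; return fr(q,s4,s6).inv()*R.from_euler('xyz',e)
if __name__=='__main__':
  for s4 in (1,-1):
    for s6 in (1,-1):
      t=tool(s4,s6); print(s4,s6,[round(np.degrees((R.from_euler('xyz',e).inv()*fr(q,s4,s6)*t).magnitude()),2) for q,p,e in D])
E
python3 fk.py
```

```text
t 3.6 tip st [-0.2026  0.0501  0.1687] F [ 0.7 -1.6  0.4] w 0.00030042632816620023 q [-0.18 -0.21  2.31  0.04  0.32 -1.63]
(array([2.21, 0.49, 0.53]), array([ 0.47, -0.19, -0.36]))
1 1 [np.float64(0.0), np.float64(0.0), np.float64(0.0), np.float64(0.0), np.float64(0.0)]
1 -1 [np.float64(74.98), np.float64(74.98), np.float64(179.0), np.float64(179.0), np.float64(0.0)]
-1 1 [np.float64(75.39), np.float64(75.39), np.float64(4.59), np.float64(4.59), np.float64(0.0)]
-1 -1 [np.float64(144.71), np.float64(144.71), np.float64(174.65), np.float64(174.65), np.float64(0.0)]
```

```bash
cat >> fk.py <<'E'
def pos(v,q):
    a,b,h,L1,e,L2,d=v
    Rz=R.from_euler('z',q[0])
    return Rz.apply(np.array([a,b,h])+R.from_euler('y',q[1]).apply([0,0,L1])+R.from_euler('y',q[1]+q[2]).apply([e,0,L2]))+fr(q,1,1).apply([0,0,d])
fit=least_squares(lambda v:np.concatenate([pos(v,q)-p for q,p,e in D]+[1e-4*(v-V0)]),V0:=np.array([0,.0,.4,.4,0,.4,.3])); V=fit.x
T=tool(1,1)
lo=np.array([-3.03,-.79,.23,-1.04,0,-2.55]); hi=np.array([3.03,2.21,2.52,4.18,3.07,2.55])
def ik(p,Rt,q0):
    f=lambda q:np.concatenate([(pos(V,q)-p)*10,(Rt.inv()*fr(q,1,1)*T).as_rotvec()])
    r=least_squares(f,np.clip(q0,lo+.01,hi-.01),bounds=(lo,hi)); return r.x,np.abs(r.fun).max()
if __name__=='__main__':
    print(V.round(4),np.abs(fit.fun).max())
    from g import *
    q0=np.array(ctrl.get_obs()['qpos'])
    for a in (38,42,48):
      for nm,t in dict(i1=(-.155,.045,.136),s1=(-.105,.042,.081),e1=(-.058,-.0705,.081),s2=(-.085,.0975,.081),s2b=(-.135,.0975,.136),e2=(-.073,-.058,.081)).items():
        for yw in (0,-.2,-.4):
          Rt=lean(np.radians(a),P[2]+yw); q,er=ik(S(*t)-Rt.apply([TIP,0,0]),Rt,q0); print(a,nm,yw,q.round(2),'err %.3f'%er)
E
python3 fk.py
```

```text
1 1 [np.float64(0.0), np.float64(0.0), np.float64(0.0), np.float64(0.0), np.float64(0.0)]
1 -1 [np.float64(74.98), np.float64(74.98), np.float64(179.0), np.float64(179.0), np.float64(0.0)]
-1 1 [np.float64(75.39), np.float64(75.39), np.float64(4.59), np.float64(4.59), np.float64(0.0)]
-1 -1 [np.float64(144.71), np.float64(144.71), np.float64(174.65), np.float64(174.65), np.float64(0.0)]
[-0.      0.0366  0.2212  0.4242  0.0409  0.4475  0.2516] 1.7879784692924837e-05
38 i1 0 [-0.28  0.01  2.17  0.64  0.45 -2.55] err 0.025
38 i1 -0.2 [-0.21 -0.01  2.2   0.42  0.32 -2.14] err 0.000
38 i1 -0.4 [-0.11 -0.    2.2  -0.2   0.29 -1.31] err 0.000
38 s1 0 [-0.22  0.23  2.08  0.68  0.32 -2.55] err 0.054
38 s1 -0.2 [-0.17  0.22  2.12  0.62  0.18 -2.31] err 0.000
38 s1 -0.4 [-0.08  0.22  2.12 -0.49  0.16 -0.99] err 0.000
38 e1 0 [-0.37  0.39  1.83  0.58  0.46 -2.55] err 0.089
38 e1 -0.2 [-0.35  0.38  1.9   0.73  0.32 -2.55] err 0.006
38 e1 -0.4 [-0.29  0.37  1.91  0.25  0.21 -1.88] err 0.000
38 s2 0 [-0.09  0.24  2.09  0.76  0.24 -2.55] err 0.010
38 s2 -0.2 [-0.02  0.24  2.1   0.06  0.14 -1.64] er
[... 1811 characters left out ...]
1
48 e1 0 [-0.35  0.38  1.88  0.63  0.33 -2.55] err 0.209
48 e1 -0.2 [-0.32  0.37  1.94  0.77  0.18 -2.55] err 0.129
48 e1 -0.4 [-0.27  0.37  1.98  0.93  0.02 -2.55] err 0.057
48 s2 0 [-0.05  0.23  2.13  0.81  0.11 -2.55] err 0.132
48 s2 -0.2 [-0.01  0.24  2.15  0.88  0.   -2.46] err 0.086
48 s2 -0.4 [ 0.05  0.24  2.12 -1.04  0.15 -0.35] err 0.125
48 s2b 0 [-0.11  0.    2.24  0.78  0.21 -2.55] err 0.085
48 s2b -0.2 [-0.05  0.01  2.29  0.95  0.03 -2.55] err 0.008
48 s2b -0.4 [ 0.05  0.02  2.25 -1.04  0.19 -0.36] err 0.048
48 e2 0 [-0.34  0.34  1.94  0.63  0.31 -2.55] err 0.212
48 e2 -0.2 [-0.31  0.33  1.99  0.78  0.17 -2.55] err 0.133
48 e2 -0.4 [-0.26  0.33  2.03  0.94  0.   -2.55] err 0.062
```

```bash
cat > ik2.py <<'E'
from fk import *
from g import *
q0=np.array([-.1,.2,2.1,3.1,.3,1.5])
for a in (50,55,60):
  for nm,t in dict(i0=(-.2,.045,.17),i1=(-.165,.045,.121),s1=(-.105,.042,.081),e1=(-.058,-.0705,.081),s2=(-.085,.0975,.081),s2b=(-.145,.0975,.121),e2=(-.073,-.058,.081)).items():
    for yw in (0,-.2):
      Rt=lean(np.radians(a),P[2]+yw); q,er=ik(S(*t)-Rt.apply([TIP,0,0]),Rt,q0); print(a,nm,yw,q.round(2),'err %.3f'%er)
E
python3 ik2.py
```

```text
50 i0 0 [-0.46 -0.15  2.45  1.71  0.51  2.55] err 0.136
50 i0 -0.2 [-0.27 -0.2   2.45  1.99  0.17  2.55] err 0.093
50 i1 0 [-0.38  0.04  2.36  1.75  0.44  2.55] err 0.035
50 i1 -0.2 [-0.26  0.01  2.36  2.    0.21  2.54] err 0.000
50 s1 0 [-0.3   0.26  2.21  1.91  0.4   2.44] err 0.000
50 s1 -0.2 [-0.19  0.24  2.24  2.53  0.25  2.05] err 0.000
50 e1 0 [-0.47  0.42  1.99  1.69  0.5   2.55] err 0.032
50 e1 -0.2 [-0.39  0.39  2.02  1.89  0.31  2.55] err 0.001
50 s2 0 [-0.13  0.26  2.21  2.17  0.3   2.31] err 0.000
50 s2 -0.2 [-0.02  0.26  2.22  3.09  0.2   1.62] err 0.000
50 s2b 0 [-0.19  0.04  2.35  1.89  0.31  2.55] err 0.018
50 s2b -0.2 [-0.06  0.03  2.35  2.74  0.11  1.94] err 0.000
50 e2 0 [-0.47  0.39  2.03  1.69  0.5   2.55] err 0.022
50 e2 -0.2 [-0.38  0.36  2.07  1.95  0.31  2.5 ] err 0.000
55 i0 0 [-0.5  -0.14  2.45  1.71  0.56  2.55] err 0.069
55 i0 -0.2 [-0.32 -0.2   2.47  1.97  0.27  2.55] err 0.034
55 i1 0 [-0.41  0.06  2.38  1.87  0.51  2.42] err 0.000
55 i1 -0.2 [-0.27  0.03  2.41  2.4   0.33  2.13] err 0.000
55 s1 0 [-0.32  0.29  2.25  2.15  0.5   2.19] err 0.000
55 s1 -
[... 620 characters left out ...]
rr 0.000
60 i1 0 [-0.44  0.11  2.41  2.06  0.62  2.21] err 0.000
60 i1 -0.2 [-0.28  0.07  2.45  2.59  0.47  1.93] err 0.000
60 s1 0 [-0.34  0.33  2.28  2.29  0.63  2.03] err 0.000
60 s1 -0.2 [-0.2   0.31  2.31  2.8   0.54  1.76] err 0.000
60 e1 0 [-0.51  0.47  2.03  1.96  0.65  2.26] err 0.000
60 e1 -0.2 [-0.41  0.44  2.09  2.38  0.52  2.05] err 0.000
60 s2 0 [-0.16  0.33  2.28  2.55  0.57  1.91] err 0.000
60 s2 -0.2 [-0.02  0.32  2.29  3.11  0.52  1.59] err 0.000
60 s2b 0 [-0.24  0.1   2.42  2.33  0.53  2.08] err 0.000
60 s2b -0.2 [-0.07  0.09  2.43  3.01  0.43  1.66] err 0.000
60 e2 0 [-0.51  0.44  2.08  1.99  0.66  2.23] err 0.000
60 e2 -0.2 [-0.41  0.41  2.14  2.41  0.54  2.02] err 0.000
```

```bash
cat > tr.py <<'E'
from fk import *
from g import *
q0=np.array(ctrl.get_obs()['qpos']); print('now',q0.round(3))
Rt=lean(np.radians(57),P[2]-.2)
tgt=S(-.2,.045,.17)
qe,er=ik(tgt-Rt.apply([TIP,0,0]),Rt,np.array([-.3,0,2.4,2.6,.4,1.9])); print('end',qe.round(3),er)
N=14
mid=np.array([-.2,-.3,2.2]); 
Q=[]
for i in range(1,N+1):
    u=i/N; q=q0+(qe-q0)*u
    q[4]=max(q[4],.0)
    q[:3]=q[:3]*(1-np.sin(np.pi*u))+mid*np.sin(np.pi*u); Q.append(q)
np.save('Q.npy',Q)
for q in Q:
    r=fr(q,1,1)*T; p=pos(V,q); print(q.round(2),'tip',(p+r.apply([TIP,0,0])).round(3),'mount',(p-r.apply([.1,0,0])).round(3))
E
python3 tr.py
```

```text
now [-0.175 -0.206  2.313  0.04   0.319 -1.629]
end [-0.338 -0.195  2.474  1.96   0.299  2.55 ] 0.009202238521309344
[-0.19 -0.23  2.3   0.18  0.32 -1.33] tip [ 0.465 -0.037  0.188] mount [ 0.384 -0.028  0.274]
[-0.2  -0.25  2.28  0.31  0.32 -1.03] tip [ 0.478 -0.033  0.211] mount [ 0.391 -0.027  0.293]
[-0.2  -0.26  2.26  0.45  0.31 -0.73] tip [ 0.49  -0.027  0.237] mount [ 0.399 -0.024  0.313]
[-0.2  -0.28  2.23  0.59  0.31 -0.43] tip [ 0.502 -0.02   0.262] mount [ 0.406 -0.02   0.333]
[-0.2  -0.29  2.22  0.73  0.31 -0.14] tip [ 0.512 -0.012  0.286] mount [ 0.412 -0.016  0.351]
[-0.2  -0.3   2.2   0.86  0.31  0.16] tip [ 0.52  -0.005  0.305] mount [ 0.417 -0.012  0.364]
[-0.2  -0.3   2.2   1.    0.31  0.46] tip [0.525 0.001 0.318] mount [ 0.42  -0.008  0.373]
[-0.2  -0.3   2.21  1.14  0.31  0.76] tip [0.528 0.005 0.323] mount [ 0.422 -0.006  0.374]
[-0.21 -0.29  2.22  1.27  0.31  1.06] tip [0.529 0.006 0.318] mount [ 0.421 -0.007  0.368]
[-0.22 -0.28  2.25  1.41  0.3   1.36] tip [0.525 0.002 0.304] mount [ 0.418 -0.01   0.354]
[-0.24 -0.26  2.29  1.55  0.3   1.65] tip [ 0.518 -0.005  0.281] mount [ 0.411 -0.016  0.332]
[-0.27 -0.24  2.34  1.69  0.3   1.95] tip [ 0.505 -0.016  0.249] mount [ 0.399 -0.024  0.303]
[-0.3  -0.22  2.4   1.82  0.3   2.25] tip [ 0.485 -0.03   0.211] mount [ 0.382 -0.034  0.27 ]
[-0.34 -0.19  2.47  1.96  0.3   2.55] tip [ 0.459 -0.044  0.17 ] mount [ 0.358 -0.043  0.234]
```

```bash
sed -i 's/P\[2\]-.2)/P[2]-.25)/; s/tgt=.*/tgt=S(-.175,.045,.135)/; s/mid=np.array.*/mid=np.array([-.2,-.38,2.25])/; s/N=14/N=16/' tr.py
cat >> tr.py <<'E'
b=(pos(V,q0),fr(q0,1,1)*T)
for k in range(0,N,4):
    for q in Q[k:k+4]:
        r=fr(q,1,1)*T; d=delta(pos(V,q)+r.apply([TIP,0,0]),r,b); print(np.round(d[0],1).tolist(),np.round(d[1],1).tolist(), 'deg',round(np.degrees((b[1].inv()*r).magnitude())))
    b=(pos(V,Q[k+3]),fr(Q[k+3],1,1)*T)
E
python3 tr.py
```

```text
now [-0.175 -0.206  2.313  0.04   0.319 -1.629]
end [-0.249 -0.023  2.443  2.577  0.31   2.006] 8.604228440844963e-15
[-0.18 -0.23  2.31  0.2   0.32 -1.4 ] tip [ 0.461 -0.032  0.185] mount [ 0.38  -0.024  0.271]
[-0.19 -0.26  2.3   0.36  0.32 -1.17] tip [ 0.47  -0.023  0.205] mount [ 0.384 -0.02   0.288]
[-0.2  -0.29  2.29  0.52  0.32 -0.95] tip [ 0.479 -0.015  0.23 ] mount [ 0.387 -0.015  0.307]
[-0.2  -0.32  2.28  0.67  0.32 -0.72] tip [ 0.487 -0.007  0.257] mount [ 0.391 -0.011  0.327]
[-0.2  -0.34  2.27  0.83  0.32 -0.49] tip [0.495 0.001 0.284] mount [ 0.394 -0.007  0.347]
[-0.2  -0.36  2.26  0.99  0.32 -0.27] tip [0.501 0.007 0.31 ] mount [ 0.396 -0.003  0.365]
[-0.2  -0.38  2.25  1.15  0.31 -0.04] tip [0.507 0.013 0.332] mount [0.399 0.    0.38 ]
[-0.2  -0.38  2.25  1.31  0.31  0.19] tip [0.511 0.016 0.348] mount [0.401 0.002 0.39 ]
[-0.2  -0.37  2.25  1.47  0.31  0.42] tip [0.516 0.017 0.356] mount [0.404 0.003 0.393]
[-0.2  -0.36  2.26  1.63  0.31  0.64] tip [0.52  0.016 0.354] mount [0.407 0.002 0.389]
[-0.2  -0.33  2.28  1.78  0.31  0.87] tip [0.523 0.012 0.342] mount [ 0.
[... 444 characters left out ...]
.039  0.135] mount [ 0.383 -0.034  0.2  ]
[-0.3, 0.3, 0.6] [4.4, -0.3, 0.6] deg 22
[-0.8, 0.7, 1.3] [8.7, -0.6, 1.3] deg 44
[-1.3, 1.0, 2.1] [13.0, -0.7, 2.2] deg 66
[-1.9, 1.4, 3.0] [17.2, -0.6, 3.4] deg 88
[-0.4, 1.0, -0.3] [4.2, 0.5, 0.7] deg 22
[-0.8, 1.9, -0.6] [8.5, 1.2, 1.3] deg 43
[-1.1, 2.7, -0.9] [12.7, 2.1, 1.6] deg 65
[-1.3, 3.2, -1.1] [17.0, 3.1, 1.5] deg 87
[0.0, -0.0, -0.3] [4.4, 0.4, -0.2] deg 22
[0.2, 0.0, -0.3] [8.8, 0.7, -0.3] deg 44
[0.5, 0.2, 0.1] [13.3, 0.8, -0.4] deg 67
[0.9, 0.5, 0.9] [17.8, 0.8, -0.3] deg 89
[0.4, 1.3, -0.4] [4.6, 0.4, 0.4] deg 23
[0.6, 3.0, -0.8] [9.2, 1.0, 0.8] deg 47
[0.7, 5.0, -1.2] [13.9, 2.1, 1.1] deg 70
[0.5, 7.4, -1.6] [18.5, 3.7, 1.2] deg 94
```

Request:
arm_command(deltas=[{"translation": [-0.3,0.3,0.6],"turn": [4.4,-0.3,0.6]},{"translation": [-0.3,0.3,0.6],"turn": [4.4,-0.3,0.6]},{"translation": [-0.3,0.3,0.6],"turn": [4.4,-0.3,0.6]},{"translation": [-0.8,0.7,1.3],"turn": [8.7,-0.6,1.3]},{"translation": [-0.8,0.7,1.3],"turn": [8.7,-0.6,1.3]},{"translation": [-0.8,0.7,1.3],"turn": [8.7,-0.6,1.3]},{"translation": [-1.3,1.0,2.1],"turn": [13.0,-0.7,2.2]},{"translation": [-1.3,1.0,2.1],"turn": [13.0,-0.7,2.2]},{"translation": [-1.3,1.0,2.1],"turn": [13.0,-0.7,2.2]},{"translation": [-1.9,1.4,3.0],"turn": [17.2,-0.6,3.4]},{"translation": [-1.9,1.4,3.0],"turn": [17.2,-0.6,3.4]},{"translation": [-1.9,1.4,3.0],"turn": [17.2,-0.6,3.4]}])

```text
time_s: 4.6
ee_pos: [0.4733, -0.0066, 0.2693]
eef_rot: [1.61, 0.629, 0.046]
force: [-0.4, 0.3, -0.6]
grip_width: 0.0005
```

```bash
python3 -c "
from g import *
print(ctrl.get_obs()['qpos'].round(3))"
```

```text
[-0.195 -0.313  2.272  0.662  0.319 -0.742]
```

Following well. Next stretch.

Request:
arm_command(deltas=[{"translation": [-0.4,1.0,-0.3],"turn": [4.2,0.5,0.7]},{"translation": [-0.4,1.0,-0.3],"turn": [4.2,0.5,0.7]},{"translation": [-0.4,1.0,-0.3],"turn": [4.2,0.5,0.7]},{"translation": [-0.8,1.9,-0.6],"turn": [8.5,1.2,1.3]},{"translation": [-0.8,1.9,-0.6],"turn": [8.5,1.2,1.3]},{"translation": [-0.8,1.9,-0.6],"turn": [8.5,1.2,1.3]},{"translation": [-1.1,2.7,-0.9],"turn": [12.7,2.1,1.6]},{"translation": [-1.1,2.7,-0.9],"turn": [12.7,2.1,1.6]},{"translation": [-1.1,2.7,-0.9],"turn": [12.7,2.1,1.6]},{"translation": [-1.3,3.2,-1.1],"turn": [17.0,3.1,1.5]},{"translation": [-1.3,3.2,-1.1],"turn": [17.0,3.1,1.5]},{"translation": [-1.3,3.2,-1.1],"turn": [17.0,3.1,1.5]}])

```text
time_s: 5.6
ee_pos: [0.4934, 0.0191, 0.3529]
eef_rot: [3.102, 0.378, 0.142]
force: [-0.1, 0.9, -0.1]
grip_width: 0.0009
```

```bash
cat > tr2.py <<'E'
from fk import *
from g import *
q0=np.array(ctrl.get_obs()['qpos']); print('now',q0.round(3))
Rt=lean(np.radians(57),P[2]-.3)
qe,er=ik(S(-.19,.045,.25)-Rt.apply([TIP,0,0]),Rt,np.array([-.25,-.3,2.4,2.6,.3,2.0])); print('end',qe.round(3),er)
N=8
Q=[q0+(qe-q0)*i/N for i in range(1,N+1)]
b=(pos(V,q0),fr(q0,1,1)*T)
for k in range(0,N,4):
    for q in Q[k:k+4]:
        r=fr(q,1,1)*T; t=pos(V,q)+r.apply([TIP,0,0]); d=delta(t,r,b); print(np.round(d[0],1).tolist(),np.round(d[1],1).tolist(), 'deg',round(np.degrees((b[1].inv()*r).magnitude())),'tip',t.round(3),q.round(2))
    b=(pos(V,Q[k+3]),fr(Q[k+3],1,1)*T)
E
python3 tr2.py
```

```text
now [-0.193 -0.378  2.245  1.264  0.326  0.156]
end [-0.168 -0.353  2.407  2.141  0.     2.539] 0.09201528013088331
[0.0, 0.2, 0.2] [4.7, 0.2, 0.3] deg 23 tip [0.511 0.015 0.341] [-0.19 -0.37  2.26  1.37  0.29  0.45]
[0.0, 0.5, 0.5] [9.4, 0.5, 0.6] deg 47 tip [0.509 0.007 0.334] [-0.19 -0.37  2.29  1.48  0.24  0.75]
[0.0, 0.8, 0.9] [14.0, 0.9, 0.9] deg 70 tip [ 0.507 -0.001  0.325] [-0.18 -0.37  2.31  1.59  0.2   1.05]
[0.0, 1.0, 1.4] [18.7, 1.4, 1.2] deg 94 tip [ 0.502 -0.01   0.314] [-0.18 -0.37  2.33  1.7   0.16  1.35]
[-0.0, 0.6, -0.3] [4.7, 0.5, 0.1] deg 24 tip [ 0.497 -0.019  0.3  ] [-0.18 -0.36  2.35  1.81  0.12  1.65]
[-0.1, 1.2, -0.6] [9.4, 1.0, 0.2] deg 47 tip [ 0.489 -0.028  0.285] [-0.17 -0.36  2.37  1.92  0.08  1.94]
[-0.2, 2.0, -0.9] [14.0, 1.7, 0.1] deg 71 tip [ 0.48  -0.036  0.268] [-0.17 -0.36  2.39  2.03  0.04  2.24]
[-0.3, 2.8, -1.1] [18.6, 2.4, -0.2] deg 94 tip [ 0.47  -0.043  0.25 ] [-0.17 -0.35  2.41  2.14  0.    2.54]
```

```bash
sed -i "s/^N=8/qe=np.array([-.2,-.33,2.42,2.8,.3,1.8]); N=8/" tr2.py; python3 tr2.py
```

```text
now [-0.193 -0.378  2.245  1.264  0.326  0.156]
end [-0.168 -0.353  2.407  2.141  0.     2.539] 0.09201526414936095
[0.1, -0.1, 0.1] [4.5, 0.4, -0.1] deg 23 tip [0.511 0.024 0.344] [-0.19 -0.37  2.27  1.46  0.32  0.36]
[0.1, -0.0, 0.2] [9.1, 0.8, -0.3] deg 46 tip [0.512 0.023 0.342] [-0.19 -0.37  2.29  1.65  0.32  0.57]
[0.1, 0.1, 0.3] [13.6, 1.2, -0.4] deg 68 tip [0.512 0.019 0.34 ] [-0.2  -0.36  2.31  1.84  0.32  0.77]
[0.1, 0.3, 0.5] [18.2, 1.6, -0.6] deg 91 tip [0.511 0.012 0.336] [-0.2  -0.35  2.33  2.03  0.31  0.98]
[-0.0, 0.3, -0.3] [4.5, 0.4, -0.3] deg 23 tip [0.509 0.002 0.331] [-0.2  -0.35  2.35  2.22  0.31  1.18]
[-0.1, 0.6, -0.7] [9.1, 0.8, -0.6] deg 46 tip [ 0.506 -0.009  0.324] [-0.2  -0.34  2.38  2.42  0.31  1.39]
[-0.2, 1.0, -1.2] [13.6, 1.2, -1.1] deg 68 tip [ 0.502 -0.022  0.314] [-0.2  -0.34  2.4   2.61  0.3   1.59]
[-0.4, 1.6, -1.6] [18.0, 1.6, -1.8] deg 91 tip [ 0.495 -0.036  0.302] [-0.2  -0.33  2.42  2.8   0.3   1.8 ]
```

Request:
arm_command(deltas=[{"translation": [0.1,-0.1,0.1],"turn": [4.5,0.4,-0.1]},{"translation": [0.1,-0.1,0.1],"turn": [4.5,0.4,-0.1]},{"translation": [0.1,-0.1,0.1],"turn": [4.5,0.4,-0.1]},{"translation": [0.1,0,0.2],"turn": [9.1,0.8,-0.3]},{"translation": [0.1,0,0.2],"turn": [9.1,0.8,-0.3]},{"translation": [0.1,0,0.2],"turn": [9.1,0.8,-0.3]},{"translation": [0.1,0.1,0.3],"turn": [13.6,1.2,-0.4]},{"translation": [0.1,0.1,0.3],"turn": [13.6,1.2,-0.4]},{"translation": [0.1,0.1,0.3],"turn": [13.6,1.2,-0.4]},{"translation": [0.1,0.3,0.5],"turn": [18.2,1.6,-0.6]},{"translation": [0.1,0.3,0.5],"turn": [18.2,1.6,-0.6]},{"translation": [0.1,0.3,0.5],"turn": [18.2,1.6,-0.6]}])

```text
time_s: 6.6
ee_pos: [0.4921, 0.0104, 0.3397]
eef_rot: [-1.699, 0.26, 0.096]
force: [0.1, -0.1, 0.3]
grip_width: 0.0006
```

Request:
arm_command(deltas=[{"translation": [0,0.3,-0.3],"turn": [4.5,0.4,-0.3]},{"translation": [0,0.3,-0.3],"turn": [4.5,0.4,-0.3]},{"translation": [0,0.3,-0.3],"turn": [4.5,0.4,-0.3]},{"translation": [-0.1,0.6,-0.7],"turn": [9.1,0.8,-0.6]},{"translation": [-0.1,0.6,-0.7],"turn": [9.1,0.8,-0.6]},{"translation": [-0.1,0.6,-0.7],"turn": [9.1,0.8,-0.6]},{"translation": [-0.2,1.0,-1.2],"turn": [13.6,1.2,-1.1]},{"translation": [-0.2,1.0,-1.2],"turn": [13.6,1.2,-1.1]},{"translation": [-0.2,1.0,-1.2],"turn": [13.6,1.2,-1.1]},{"translation": [-0.4,1.6,-1.6],"turn": [18.0,1.6,-1.8]},{"translation": [-0.4,1.6,-1.6],"turn": [18.0,1.6,-1.8]},{"translation": [-0.4,1.6,-1.6],"turn": [18.0,1.6,-1.8]}])

```text
time_s: 7.6
ee_pos: [0.4778, -0.0363, 0.3086]
eef_rot: [-0.25, 0.22, -0.083]
force: [-0.6, -0.1, -0.2]
grip_width: 0.0004
```

```bash
python3 d.py -.175 .045 .135 58 -.25
cat > chk.py <<'E'
from fk import *
from g import *
import sys
q0=np.array(ctrl.get_obs()['qpos']); a=float(sys.argv[1]); yw=float(sys.argv[2]); nm=sys.argv[3:]
for s in nm:
    t=list(map(float,s.split(','))); Rt=lean(np.radians(a),P[2]+yw); q,e=ik(S(*t)-Rt.apply([TIP,0,0]),Rt,q0); print(t,q.round(2),round(e,4)); q0=q
E
python3 chk.py 58 -.25 -.175,.045,.135 -.105,.045,.081 -.058,-.07,.081 -.13,-.07,.13 -.15,.1,.13 -.085,.0975,.081 -.073,-.058,.081
```

```text
t 7.6 tip st [-0.1616  0.044   0.3044] F [-0.6 -0.1 -0.2] w 0.00040120659014586906 q [-0.23 -0.33  2.42  2.7   0.33  1.71]
(array([ 1.01,  1.48, -6.31]), array([2.71, 3.82, 0.8 ]))
[-0.175, 0.045, 0.135] [-0.25 -0.02  2.45  2.62  0.34  1.96] 0.0
[-0.105, 0.045, 0.081] [-0.16  0.29  2.3   2.95  0.47  1.69] 0.0
[-0.058, -0.07, 0.081] [-0.38  0.42  2.08  2.45  0.44  2.03] 0.0
[-0.13, -0.07, 0.13] [-0.49  0.19  2.23  2.14  0.44  2.28] 0.0
[-0.15, 0.1, 0.13] [-0.02  0.03  2.42  3.23  0.33  1.5 ] 0.0
[-0.085, 0.0975, 0.081] [0.02 0.31 2.27 3.28 0.45 1.49] 0.0
[-0.073, -0.058, 0.081] [-0.38  0.39  2.13  2.49  0.46  2.  ] 0.0
```

Request:
arm_command(deltas=[{"translation": [0,0.4,-1.6],"turn": [0.7,1.0,0.2]},{"translation": [0,0.4,-1.6],"turn": [0.7,1.0,0.2]},{"translation": [0.3,0.8,-3.2],"turn": [1.4,2.0,0.4]},{"translation": [0.3,0.8,-3.2],"turn": [1.4,2.0,0.4]},{"translation": [0.6,1.1,-4.8],"turn": [2.1,3.0,0.6]},{"translation": [0.6,1.1,-4.8],"turn": [2.1,3.0,0.6]},{"translation": [1.0,1.5,-6.3],"turn": [2.7,3.8,0.8]},{"translation": [1.0,1.5,-6.3],"turn": [2.7,3.8,0.8]},{"translation": [1.0,1.5,-6.3],"turn": [2.7,3.8,0.8]},{"translation": [1.0,1.5,-6.3],"turn": [2.7,3.8,0.8]}])

```text
time_s: 8.43
ee_pos: [0.4683, -0.0397, 0.1488]
eef_rot: [-0.011, 0.55, -0.056]
force: [-0.3, 0.4, 0.8]
grip_width: 0.0003
```

```bash
python3 d.py -.105 .048 .081 58 -.25;  python3 -c "
from h import *
save('top','t2');save('wrist','w2');print(models.mark_of('post','wrist')[:4])"
```

```text
t 8.4333 tip st [-0.1737  0.0436  0.1388] F [-0.3  0.4  0.8] w 0.0002698536447966608 q [-0.25 -0.02  2.45  2.62  0.34  1.95]
(array([ 3.44,  0.86, -0.59]), array([0.11, 0.1 , 0.03]))
[{'at': [242.0, 226.6], 'score': 0.85}]
```

View pics/w2.png

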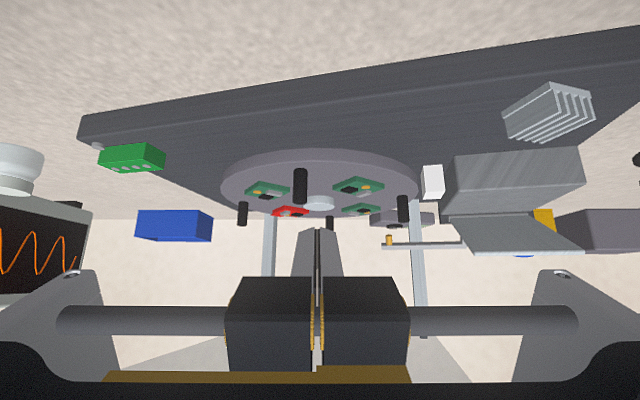

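View pics/t2.png

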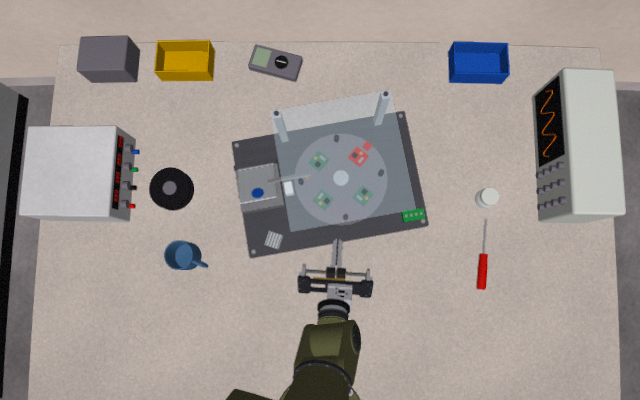

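Request:
arm_command(deltas=[{"translation": [1.2,0.8,-0.4],"turn": [0.1,0.1,0]},{"translation": [2.4,0.9,-0.6],"turn": [0.1,0.1,0]},{"translation": [3.4,0.9,-0.6],"turn": [0.1,0.1,0]},{"translation": [3.4,0.9,-0.6],"turn": [0.1,0.1,0]}])

```text
time_s: 8.92
ee_pos: [0.5355, -0.0205, 0.0863]
eef_rot: [0.0, 0.565, -0.055]
force: [0.1, 0.6, -0.6]
grip_width: 0.0004
```

```bash
cat > arc.py <<'E'
# deltas for tip following post angles; args: off_n off_d z angles...
from g import *
import sys
a,yw,on,od,z=map(float,sys.argv[1:6]); Rt=lean(np.radians(a),P[2]+yw)
p,r,o=cur(); t=p+r.apply([TIP,0,0]); c,s=np.cos(P[2]),np.sin(P[2]); e=t-[P[0],P[1],0]
print('t',o['time_s'],'tip st',np.round([c*e[0]+s*e[1],-s*e[0]+c*e[1],t[2]],4),'F',np.round(o['force'],1))
for th in map(float,sys.argv[6:]):
    h=np.radians(th); x,y=.11*np.cos(h),.11*np.sin(h)
    x+=on*np.sin(-yw)+od*np.cos(yw); y+=on*np.cos(yw)+od*np.sin(yw)
    d=delta(S(x,y,z),Rt); print(th,d[0].round(1).tolist(),d[1].round(1).tolist(),np.round([x,y],3))
E
python3 arc.py 58 -.25 .0165 .005 .082 172 178 184 190 196 202 208 214 220 226 232 235
python3 -c "
from h import *
save('wrist','w3')"
```

```text
t 8.9167 tip st [-0.1042  0.0493  0.0761] F [ 0.1  0.6 -0.6]
172.0 [0.2, -0.7, 0.4] [-0.0, -0.1, 0.0] [-0.1   0.03]
178.0 [0.2, -1.2, 0.4] [-0.0, -0.1, 0.0] [-0.101  0.019]
184.0 [0.3, -1.6, 0.5] [-0.0, -0.1, 0.0] [-0.101  0.007]
190.0 [0.5, -2.0, 0.6] [-0.0, -0.1, 0.0] [-0.099 -0.004]
196.0 [0.7, -2.4, 0.7] [-0.0, -0.1, 0.0] [-0.097 -0.016]
202.0 [0.9, -2.8, 0.8] [-0.0, -0.1, 0.0] [-0.093 -0.026]
208.0 [1.1, -3.2, 1.0] [-0.0, -0.1, 0.0] [-0.088 -0.037]
214.0 [1.4, -3.5, 1.2] [-0.0, -0.1, 0.0] [-0.082 -0.047]
220.0 [1.7, -3.8, 1.4] [-0.0, -0.1, 0.0] [-0.075 -0.056]
226.0 [2.0, -4.0, 1.6] [-0.0, -0.1, 0.0] [-0.067 -0.064]
232.0 [2.4, -4.2, 1.8] [-0.0, -0.1, 0.0] [-0.059 -0.072]
235.0 [2.6, -4.3, 1.9] [-0.0, -0.1, 0.0] [-0.054 -0.075]
```

View pics/w3.png

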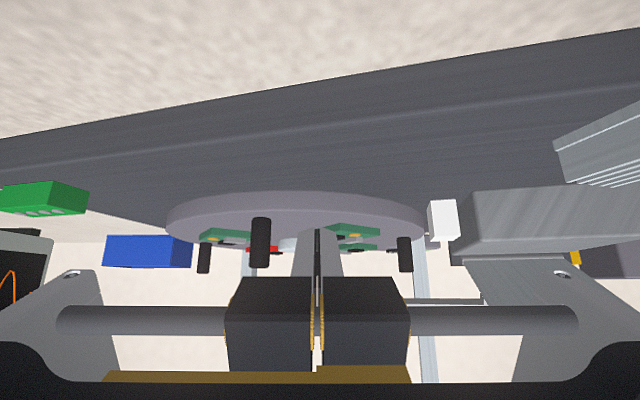

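```bash
python3 arc.py 58 -.25 .0165 .005 .084 168 172 176 180 184 188 192 196 200 204 208
```

```text
t 8.9667 tip st [-0.1056  0.0496  0.0774] F [-0.2  0.7 -0.1]
168.0 [0.2, -0.4, 0.4] [-0.0, -0.1, 0.0] [-0.099  0.038]
172.0 [0.2, -0.7, 0.4] [-0.0, -0.1, 0.0] [-0.1   0.03]
176.0 [0.2, -1.0, 0.5] [-0.0, -0.1, 0.0] [-0.101  0.022]
180.0 [0.3, -1.3, 0.5] [-0.0, -0.1, 0.0] [-0.101  0.015]
184.0 [0.4, -1.6, 0.6] [-0.0, -0.1, 0.0] [-0.101  0.007]
188.0 [0.5, -1.9, 0.6] [-0.0, -0.1, 0.0] [-0.1   -0.001]
192.0 [0.6, -2.2, 0.7] [-0.0, -0.1, 0.0] [-0.099 -0.008]
196.0 [0.7, -2.4, 0.8] [-0.0, -0.1, 0.0] [-0.097 -0.016]
200.0 [0.8, -2.7, 0.8] [-0.0, -0.1, 0.0] [-0.094 -0.023]
204.0 [1.0, -2.9, 0.9] [-0.0, -0.1, 0.0] [-0.092 -0.03 ]
208.0 [1.2, -3.2, 1.0] [-0.0, -0.1, 0.0] [-0.088 -0.037]
```

Request:
arm_command(deltas=[{"translation": [0.1,0,0.3],"turn": [0,-0.1,0]},{"translation": [0.2,-0.4,0.4],"turn": [0,-0.1,0]},{"translation": [0.2,-0.7,0.4],"turn": [0,-0.1,0]},{"translation": [0.2,-1.0,0.5],"turn": [0,-0.1,0]},{"translation": [0.3,-1.3,0.5],"turn": [0,-0.1,0]},{"translation": [0.4,-1.6,0.6],"turn": [0,-0.1,0]},{"translation": [0.5,-1.9,0.6],"turn": [0,-0.1,0]},{"translation": [0.6,-2.2,0.7],"turn": [0,-0.1,0]},{"translation": [0.7,-2.4,0.8],"turn": [0,-0.1,0]},{"translation": [0.8,-2.7,0.8],"turn": [0,-0.1,0]},{"translation": [1.0,-2.9,0.9],"turn": [0,-0.1,0]},{"translation": [1.1,-3.1,1.0],"turn": [0,-0.1,0]}])

```text
time_s: 9.97
ee_pos: [0.5659, -0.1012, 0.0974]
eef_rot: [-0.001, 0.551, -0.057]
force: [-0.5, 0.8, 0.4]
grip_width: 0.0001
```

```bash
python3 arc.py 58 -.25 .0165 .005 .084 208 212 216 220 224 228 232 234; python3 -c "
from h import *
save('wrist','w4')
im=save('top','t4'); cv2.imwrite('pics/t4z.png',cv2.resize(im[120:290,220:460,::-1],None,fx=3,fy=3,interpolation=cv2.INTER_CUBIC))"
```

```text
t 9.9667 tip st [-0.09   -0.0358  0.0874] F [-0.5  0.8  0.4]
208.0 [0.1, -0.0, -0.1] [-0.0, 0.1, 0.0] [-0.088 -0.037]
212.0 [0.3, -0.2, 0.0] [-0.0, 0.1, 0.0] [-0.084 -0.044]
216.0 [0.5, -0.4, 0.2] [-0.0, 0.1, 0.0] [-0.08 -0.05]
220.0 [0.7, -0.6, 0.3] [-0.0, 0.1, 0.0] [-0.075 -0.056]
224.0 [0.9, -0.8, 0.4] [-0.0, 0.1, 0.0] [-0.07  -0.062]
228.0 [1.2, -1.0, 0.6] [-0.0, 0.1, 0.0] [-0.065 -0.067]
232.0 [1.4, -1.1, 0.7] [-0.0, 0.1, 0.0] [-0.059 -0.072]
234.0 [1.5, -1.2, 0.8] [-0.0, 0.1, 0.0] [-0.056 -0.074]
```

View pics/w4.png

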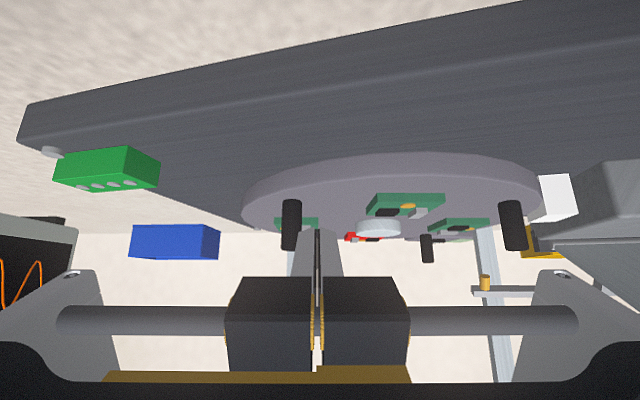

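View pics/t4z.png

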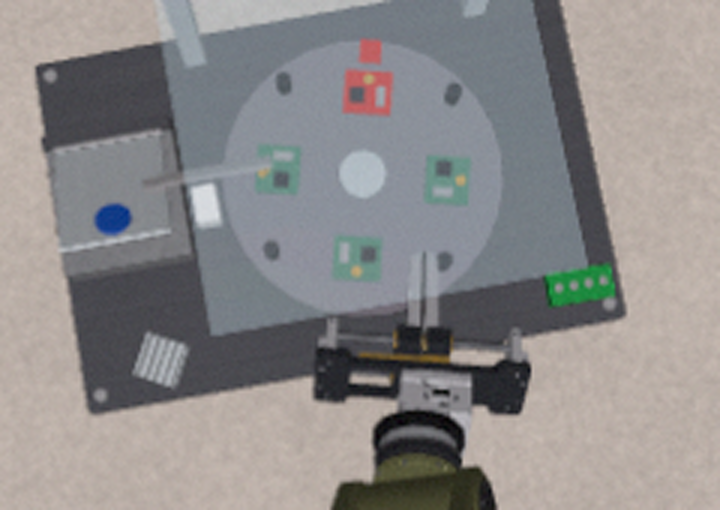

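Request:
arm_command(deltas=[{"translation": [0.2,-0.1,0],"turn": [0,0,0]},{"translation": [0.4,-0.3,0.1],"turn": [0,0,0]},{"translation": [0.6,-0.5,0.2],"turn": [0,0,0]},{"translation": [0.8,-0.7,0.3],"turn": [0,0,0]},{"translation": [1.0,-0.9,0.5],"turn": [0,0,0]},{"translation": [1.2,-1.0,0.6],"turn": [0,0,0]},{"translation": [1.4,-1.1,0.7],"turn": [0,0,0]},{"translation": [1.5,-1.2,0.8],"turn": [0,0,0]},{"translation": [1.5,-1.2,0.8],"turn": [0,0,0]}])

```text
time_s: 10.82
ee_pos: [0.6066, -0.1332, 0.0923]
eef_rot: [0.001, 0.554, -0.056]
force: [-0.4, 0.8, -0.5]
grip_width: 0.0003
```

```bash
cat > see.py <<'E'
from g import *
import sys
im=save('top',sys.argv[1])
def red(im,cam):
    hsv=cv2.cvtColor(im,cv2.COLOR_RGB2HSV)
    m=(((hsv[...,0]<8)|(hsv[...,0]>172))&(hsv[...,1]>90)).astype(np.uint8)
    n,l,s,c=cv2.connectedComponentsWithStats(m)
    for i in range(1,n):
        if s[i,4]<8: continue
        w=atz(cam,c[i],.062); cc,ss=np.cos(P[2]),np.sin(P[2]); e=w[:2]-P[:2]; st=np.array([cc*e[0]+ss*e[1],-ss*e[0]+cc*e[1]])
        if np.hypot(*st)<.16: print(cam,'red blob',c[i].round(1),s[i,4],'st',st.round(4),'r',np.hypot(*st).round(4),'ang',np.degrees(np.arctan2(st[1],st[0])).round(1))
red(im,'top'); i2=save('scene',sys.argv[1]+'s'); red(i2,'scene')
z=np.vstack([cv2.resize(im[120:290,220:460,::-1],None,fx=2.5,fy=2.5,interpolation=cv2.INTER_CUBIC)])
cv2.imwrite(f'pics/{sys.argv[1]}z.png',z)
E
python3 see.py t5; python3 d.py -.13 -.07 .13 58 -.25
```

```text
top red blob [322.6 140.4] 46 st [0.114  0.0311] r 0.1182 ang 15.3
top red blob [328.6 152.7] 146 st [0.0763 0.0212] r 0.0792 ang 15.5
scene red blob [359.3 210.3] 93 st [0.0752 0.0219] r 0.0784 ang 16.2
scene red blob [370.9 206.6] 32 st [0.1139 0.0309] r 0.118 ang 15.2
t 10.9167 tip st [-0.0569 -0.0746  0.0821] F [ 0.3 -0.7  0.7] w 0.0006786815466423447 q [-0.39  0.42  2.08  2.44  0.44  2.04]
(array([-3.45, -0.55,  0.12]), array([-0.03,  0.04,  0.03]))
```

View pics/t5z.png

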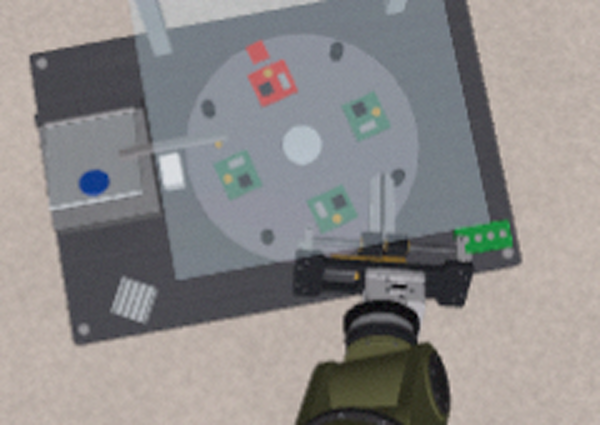

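Request:
arm_command(deltas=[{"translation": [-0.5,0.2,0.1],"turn": [0,0,0]},{"translation": [-1.5,0.3,0.1],"turn": [0,0,0]},{"translation": [-3.0,0.3,0.2],"turn": [0,0,0]},{"translation": [-3.8,0.4,0.2],"turn": [0,0,0]},{"translation": [-3.8,0.4,0.2],"turn": [0,0,0]}])

```text
time_s: 11.33
ee_pos: [0.5266, -0.1179, 0.1481]
eef_rot: [0.0, 0.553, -0.057]
force: [-0.3, 0.0, -0.8]
grip_width: 0.0006
```

```bash
python3 d.py -.14 .095 .13 58 -.25; python3 see.py t6; python3 chk.py 58 -.25 -.14,.095,.13 -.083,.088,.084
```

```text
t 11.3333 tip st [-0.1319 -0.0445  0.1381] F [-0.3  0.  -0.8] w 0.0006058643385909454 q [-0.44  0.14  2.27  2.22  0.41  2.25]
(array([-1.29,  5.32, -1.17]), array([-0.02,  0.06,  0.03]))
top red blob [322.6 140.4] 46 st [0.114  0.0311] r 0.1182 ang 15.3
top red blob [328.6 152.7] 149 st [0.0762 0.0212] r 0.0791 ang 15.6
scene red blob [359.4 210.3] 92 st [0.0754 0.0219] r 0.0785 ang 16.2
scene red blob [370.9 206.6] 30 st [0.1138 0.0308] r 0.1179 ang 15.2
[-0.14, 0.095, 0.13] [-0.03  0.06  2.39  3.21  0.32  1.52] 0.0
[-0.083, 0.088, 0.084] [-0.01  0.3   2.26  3.23  0.44  1.52] 0.0
```

Request:
arm_command(deltas=[{"translation": [-0.7,1.3,-0.5],"turn": [0,0.1,0]},{"translation": [-1.0,2.7,-0.8],"turn": [0,0.1,0]},{"translation": [-1.2,4.0,-1.0],"turn": [0,0.1,0]},{"translation": [-1.3,5.3,-1.2],"turn": [0,0.1,0]},{"translation": [-1.3,5.3,-1.2],"turn": [0,0.1,0]},{"translation": [-1.3,5.3,-1.2],"turn": [0,0.1,0]}])

```text
time_s: 11.93
ee_pos: [0.4929, 0.0179, 0.1373]
eef_rot: [0.001, 0.565, -0.055]
force: [0.4, -0.6, -0.5]
grip_width: 0.0006
```

```bash
python3 d.py -.083 .088 .084 58 -.25
```

```text
t 11.9333 tip st [-0.1385  0.0954  0.1272] F [ 0.4 -0.6 -0.5] w 0.0005845611190835926 q [-0.02  0.07  2.39  3.22  0.32  1.51]
(array([ 2.8 ,  0.27, -0.27]), array([-0.02, -0.08,  0.02]))
```

Request:
arm_command(deltas=[{"translation": [1.0,0.3,-0.1],"turn": [0,0,0]},{"translation": [2.0,0.3,-0.2],"turn": [0,0,0]},{"translation": [2.8,0.3,-0.2],"turn": [0,0,0]},{"translation": [2.8,0.3,-0.2],"turn": [0,0,0]},{"translation": [2.8,0.3,-0.2],"turn": [0,0,0]}])

```text
time_s: 12.35
ee_pos: [0.5496, 0.0207, 0.0951]
eef_rot: [0.001, 0.566, -0.056]
force: [-0.5, -0.1, -0.8]
grip_width: 0.0004
```

```bash
python3 arc.py 58 -.25 .0197 .003 .084 144 148 152 156 160 164 168 172 176 180 184 188; python3 see.py t7
```

```text
t 12.35 tip st [-0.0824  0.087   0.0849] F [-0.5 -0.1 -0.8]
144.0 [0.1, -0.2, 0.0] [-0.0, -0.1, 0.0] [-0.081  0.083]
148.0 [0.0, -0.4, -0.0] [-0.0, -0.1, 0.0] [-0.086  0.077]
152.0 [-0.1, -0.7, -0.1] [-0.0, -0.1, 0.0] [-0.089  0.07 ]
156.0 [-0.1, -1.0, -0.1] [-0.0, -0.1, 0.0] [-0.093  0.063]
160.0 [-0.2, -1.3, -0.1] [-0.0, -0.1, 0.0] [-0.096  0.056]
164.0 [-0.2, -1.6, -0.2] [-0.0, -0.1, 0.0] [-0.098  0.049]
168.0 [-0.2, -2.0, -0.2] [-0.0, -0.1, 0.0] [-0.1    0.041]
172.0 [-0.1, -2.3, -0.1] [-0.0, -0.1, 0.0] [-0.101  0.034]
176.0 [-0.1, -2.6, -0.1] [-0.0, -0.1, 0.0] [-0.102  0.026]
180.0 [-0.0, -2.9, -0.1] [-0.0, -0.1, 0.0] [-0.102  0.018]
184.0 [0.0, -3.2, -0.0] [-0.0, -0.1, 0.0] [-0.102  0.011]
188.0 [0.1, -3.4, 0.0] [-0.0, -0.1, 0.0] [-0.101  0.003]
top red blob [322.6 140.4] 46 st [0.114  0.0311] r 0.1182 ang 15.3
top red blob [328.6 152.7] 149 st [0.0762 0.0212] r 0.0791 ang 15.6
scene red blob [359.3 210.3] 92 st [0.075  0.0218] r 0.0782 ang 16.2
scene red blob [370.9 206.4] 32 st [0.1138 0.0314] r 0.1181 ang 15.4
```

View pics/t7z.png

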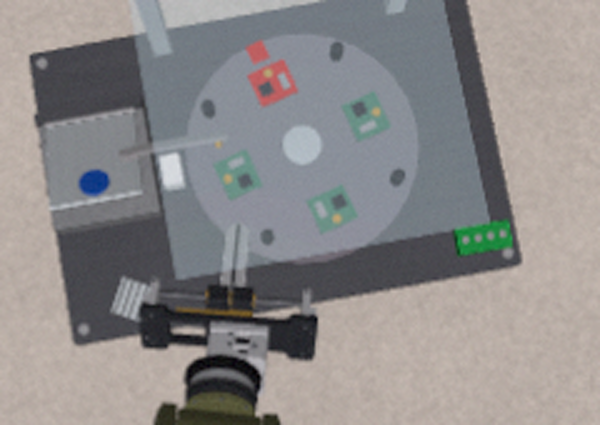

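The flag is unchanged at 15.3°, and the finger stands left of the front-left post. Pushing now.

Request:
arm_command(deltas=[{"translation": [0,-0.2,0],"turn": [0,0,0]},{"translation": [0,-0.4,0],"turn": [0,0,0]},{"translation": [-0.1,-0.7,-0.1],"turn": [0,-0.1,0]},{"translation": [-0.1,-1.0,-0.1],"turn": [0,-0.1,0]},{"translation": [-0.2,-1.3,-0.1],"turn": [0,-0.1,0]},{"translation": [-0.2,-1.6,-0.1],"turn": [0,-0.1,0]},{"translation": [-0.2,-1.9,-0.1],"turn": [0,-0.1,0]},{"translation": [-0.1,-2.2,-0.1],"turn": [0,-0.1,0]},{"translation": [-0.1,-2.5,-0.1],"turn": [0,-0.1,0]},{"translation": [0,-2.8,-0.1],"turn": [0,-0.1,0]},{"translation": [0,-3.1,0],"turn": [0,-0.1,0]},{"translation": [0.1,-3.4,0],"turn": [0,-0.1,0]}])

```text
time_s: 13.45
ee_pos: [0.5466, -0.0647, 0.0964]
eef_rot: [0.0, 0.553, -0.057]
force: [0.6, 0.0, 1.6]
grip_width: 0.0006
```

```bash
python3 arc.py 58 -.25 .0197 .002 .084 188 192 196 200 204 208 212 214 216 218 220; python3 see.py t8
```

```text
t 13.45 tip st [-0.1018  0.0038  0.0864] F [0.6 0.  1.6]
188.0 [0.0, -0.0, -0.1] [-0.0, 0.1, 0.0] [-0.102  0.003]
192.0 [0.2, -0.3, -0.0] [-0.0, 0.1, 0.0] [-0.101 -0.004]
196.0 [0.3, -0.6, 0.1] [-0.0, 0.1, 0.0] [-0.099 -0.012]
200.0 [0.4, -0.8, 0.2] [-0.0, 0.1, 0.0] [-0.097 -0.019]
204.0 [0.6, -1.1, 0.2] [-0.0, 0.1, 0.0] [-0.094 -0.026]
208.0 [0.7, -1.3, 0.4] [-0.0, 0.1, 0.0] [-0.09  -0.033]
212.0 [0.9, -1.5, 0.5] [-0.0, 0.1, 0.0] [-0.086 -0.04 ]
214.0 [1.0, -1.6, 0.5] [-0.0, 0.1, 0.0] [-0.084 -0.043]
216.0 [1.1, -1.7, 0.6] [-0.0, 0.1, 0.0] [-0.082 -0.046]
218.0 [1.2, -1.8, 0.6] [-0.0, 0.1, 0.0] [-0.08  -0.049]
220.0 [1.3, -1.9, 0.7] [-0.0, 0.1, 0.0] [-0.077 -0.052]
top red blob [302.5 159.3] 49 st [0.0712 0.0959] r 0.1194 ang 53.4
top red blob [315.1 165.5] 147 st [0.0472 0.0646] r 0.08 ang 53.8
scene red blob [354.1 188.1] 30 st [0.0676 0.0987] r 0.1197 ang 55.6
scene red blob [346.4 193. ] 22 st [0.0406 0.0843] r 0.0936 ang 64.3
scene red blob [348.9 199.7] 65 st [0.046  0.0607] r 0.0762 ang 52.8
```

Request:
arm_command(deltas=[{"translation": [0.2,-0.2,0],"turn": [0,0,0]},{"translation": [0.3,-0.5,0],"turn": [0,0,0]},{"translation": [0.4,-0.7,0.1],"turn": [0,0,0]},{"translation": [0.5,-0.9,0.2],"turn": [0,0,0]},{"translation": [0.6,-1.1,0.2],"turn": [0,0,0]},{"translation": [0.7,-1.3,0.3],"turn": [0,0,0]},{"translation": [0.8,-1.4,0.4],"turn": [0,0,0]},{"translation": [0.9,-1.5,0.4],"turn": [0,0,0]},{"translation": [1.0,-1.6,0.5],"turn": [0,0,0]},{"translation": [1.0,-1.6,0.5],"turn": [0,0,0]}])

```text
time_s: 14.38
ee_pos: [0.5729, -0.1062, 0.0928]
eef_rot: [0.001, 0.554, -0.056]
force: [-0.2, -0.2, 0.7]
grip_width: 0.0006
```

```bash
python3 see.py t9;python3 arc.py 58 -.25 .0197 .002 .084 216 218 220 222 224 225 226 ; python3 -c "
from g import *
print(models.mark_of('flag','top')[:2],models.mark_of('index','top')[:2],proj('top',S(0,.118,.062)))"
```

```text
top red blob [313.5 179.4] 121 st [0.0095 0.0759] r 0.0765 ang 82.9
top red blob [297.9 179.7] 26 st [0.0164 0.1185] r 0.1196 ang 82.1
scene red blob [338.5 195.1] 84 st [0.0144 0.0796] r 0.0809 ang 79.7
t 14.4833 tip st [-0.0845 -0.0416  0.0826] F [-0.  -0.1  0.2]
216.0 [0.1, -0.2, 0.1] [-0.0, 0.0, 0.0] [-0.082 -0.046]
218.0 [0.2, -0.2, 0.2] [-0.0, 0.0, 0.0] [-0.08  -0.049]
220.0 [0.3, -0.3, 0.2] [-0.0, 0.0, 0.0] [-0.077 -0.052]
222.0 [0.4, -0.4, 0.3] [-0.0, 0.0, 0.0] [-0.075 -0.055]
224.0 [0.5, -0.5, 0.4] [-0.0, 0.0, 0.0] [-0.072 -0.058]
225.0 [0.6, -0.6, 0.4] [-0.0, 0.0, 0.0] [-0.071 -0.059]
226.0 [0.6, -0.6, 0.4] [-0.0, 0.0, 0.0] [-0.07  -0.061]
[] [] [299.10724662 185.4238708 ]
```

View pics/t9z.png

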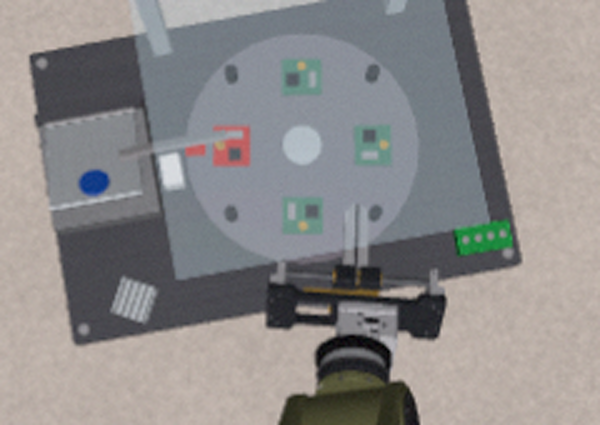

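```bash
cat > ang.py <<'E'
from g import *
import sys
def ang(cam,im,show=1):
    hsv=cv2.cvtColor(im,cv2.COLOR_RGB2HSV); out=[]
    m=((hsv[...,0]>65)&(hsv[...,0]<98)&(hsv[...,1]>(50 if cam=='top' else 50))).astype(np.uint8)
    m=cv2.morphologyEx(m,cv2.MORPH_CLOSE,np.ones((5,5),np.uint8))
    n,l,s,c=cv2.connectedComponentsWithStats(m)
    for i in range(1,n):
        if s[i,4]<60: continue
        k=cv2.convexHull(np.argwhere(l==i)[:,::-1].astype(np.int32)); M=cv2.moments(k); cc_=np.array([M['m10'],M['m01']])/M['m00']
        w=atz(cam,cc_,.062); cc,ss=np.cos(P[2]),np.sin(P[2]); e=w[:2]-P[:2]; st=np.array([cc*e[0]+ss*e[1],-ss*e[0]+cc*e[1]])
        r=np.hypot(*st)
        if .06<r<.1: out.append(st)
    A=np.array(out); 
    if len(A): print(cam,'boards',A.round(4).tolist(),'angles',np.degrees(np.arctan2(A[:,1],A[:,0])).round(1))
for c in ['top','scene']: ang(c,save(c,sys.argv[1]+c))
E
python3 ang.py a9
python3 - <<'E'
import sys; sys.argv=['x','zz']
from ang import *
for f,c in [('t5','top'),('t5s','scene'),('top0','top'),('scene0','scene')]:
    print(f); ang(c,cv2.imread(f'pics/{f}.png')[:,:,::-1])
E
```

```text
top boards [[0.0765, -0.0119], [-0.0136, -0.0746], [-0.0758, 0.0159]] angles [  -8.9 -100.3  168.2]
scene boards [[-0.0771, 0.016], [0.077, -0.012], [-0.0138, -0.0742]] angles [ 168.3   -8.8 -100.6]
top boards [[0.0766, -0.0112], [-0.0133, -0.0745], [-0.0758, 0.016]] angles [  -8.3 -100.1  168.1]
scene boards [[-0.0772, 0.016], [0.0769, -0.0118], [-0.0137, -0.0742]] angles [ 168.3   -8.7 -100.4]
t5
top boards [[0.0197, -0.0736], [-0.019, 0.0772], [-0.075, -0.0176]] angles [ -75.   103.8 -166.8]
t5s
scene boards [[-0.019, 0.0785], [-0.0752, -0.0162], [0.0195, -0.073]] angles [ 103.6 -167.9  -75.1]
top0
top boards [[0.0595, 0.0528], [-0.0589, -0.049], [-0.0505, 0.0609]] angles [  41.6 -140.3  129.7]
scene0
scene boards [[-0.0509, 0.0618], [0.0596, 0.0533], [-0.0591, -0.0482]] angles [ 129.4   41.8 -140.8]
```

```bash
sed -i 's/^P=.*/P=np.array([0.66326,-0.04752,0.1966])/' g.py; python3 arc.py 58 -.25 .0197 .002 .084 214 216 218 220 222 223 224 225 226
python3 - <<'E'
from g import *
# white block in top
im=cv2.imread('pics/t9.png')[:,:,::-1]
hsv=cv2.cvtColor(im,cv2.COLOR_RGB2HSV)
u=proj('top',S(0,.14,.08)); print('pred block px',u)
m=((hsv[...,2]>190)&(hsv[...,1]<40)).astype(np.uint8); n,l,s,c=cv2.connectedComponentsWithStats(m)
for i in range(1,n):
    if np.hypot(*(c[i]-u))<15:
        for z in (.06,.08):
            w=atz('top',c[i],z); cc,ss=np.cos(P[2]),np.sin(P[2]); e=w[:2]-P[:2]; print(c[i],s[i],z,np.round([cc*e[0]+ss*e[1],-ss*e[0]+cc*e[1]],4))
E
```

```text
t 14.7833 tip st [-0.0849 -0.0434  0.0827] F [-0.5  0.6  0.5]
214.0 [-0.0, 0.0, 0.0] [-0.0, 0.0, 0.0] [-0.084 -0.043]
216.0 [0.1, -0.1, 0.1] [-0.0, 0.0, 0.0] [-0.082 -0.046]
218.0 [0.2, -0.2, 0.2] [-0.0, 0.0, 0.0] [-0.08  -0.049]
220.0 [0.3, -0.3, 0.2] [-0.0, 0.0, 0.0] [-0.077 -0.052]
222.0 [0.4, -0.4, 0.3] [-0.0, 0.0, 0.0] [-0.075 -0.055]
223.0 [0.4, -0.4, 0.3] [-0.0, 0.0, 0.0] [-0.074 -0.056]
224.0 [0.5, -0.4, 0.4] [-0.0, 0.0, 0.0] [-0.072 -0.058]
225.0 [0.6, -0.5, 0.4] [-0.0, 0.0, 0.0] [-0.071 -0.059]
226.0 [0.6, -0.5, 0.4] [-0.0, 0.0, 0.0] [-0.07  -0.061]
pred block px [290.04071689 185.71508328]
[288.05102041 187.75510204] [284 181   9  14  98] 0.06 [-0.0008  0.1474]
[288.05102041 187.75510204] [284 181   9  14  98] 0.08 [-0.0046  0.1463]
```

Request:
arm_command(deltas=[{"translation": [0.05,-0.05,0.05],"turn": [0,0,0]},{"translation": [0.1,-0.1,0.1],"turn": [0,0,0]},{"translation": [0.15,-0.15,0.15],"turn": [0,0,0]},{"translation": [0.2,-0.2,0.15],"turn": [0,0,0]},{"translation": [0.25,-0.25,0.2],"turn": [0,0,0]},{"translation": [0.3,-0.3,0.2],"turn": [0,0,0]},{"translation": [0.35,-0.35,0.25],"turn": [0,0,0]},{"translation": [0.4,-0.4,0.3],"turn": [0,0,0]},{"translation": [0.45,-0.45,0.35],"turn": [0,0,0]},{"translation": [0.5,-0.5,0.4],"turn": [0,0,0]},{"translation": [0.5,-0.5,0.4],"turn": [0,0,0]}])

```text
time_s: 15.7
ee_pos: [0.5879, -0.1196, 0.0948]
eef_rot: [0.001, 0.554, -0.056]
force: [-0.2, 0.2, -0.5]
grip_width: 0.0002
```

```bash
python3 ang.py a10; python3 arc.py 58 -.25 .0197 .002 .084 224 225 226
```

```text
top boards [[0.0782, 0.0001], [-0.0005, -0.0778], [-0.0784, 0.0002]] angles [  0.  -90.3 179.9]
scene boards [[0.0777, -0.0002], [-0.0787, 0.0007], [-0.0005, -0.0773]] angles [ -0.2 179.5 -90.4]
t 15.8 tip st [-0.0726 -0.0597  0.0847] F [-0.8  0.2  0.3]
224.0 [0.0, 0.1, -0.0] [-0.0, 0.0, 0.0] [-0.072 -0.058]
225.0 [0.1, 0.0, 0.0] [-0.0, 0.0, 0.0] [-0.071 -0.059]
226.0 [0.1, -0.0, 0.0] [-0.0, 0.0, 0.0] [-0.07  -0.061]
```

```bash
python3 -c "
import cv2
im=cv2.imread('pics/a10top.png');cv2.imwrite('pics/a10z.png',cv2.resize(im[140:240,240:400],None,fx=5,fy=5,interpolation=cv2.INTER_CUBIC))"
```

```text
(no output)
```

View pics/a10z.png

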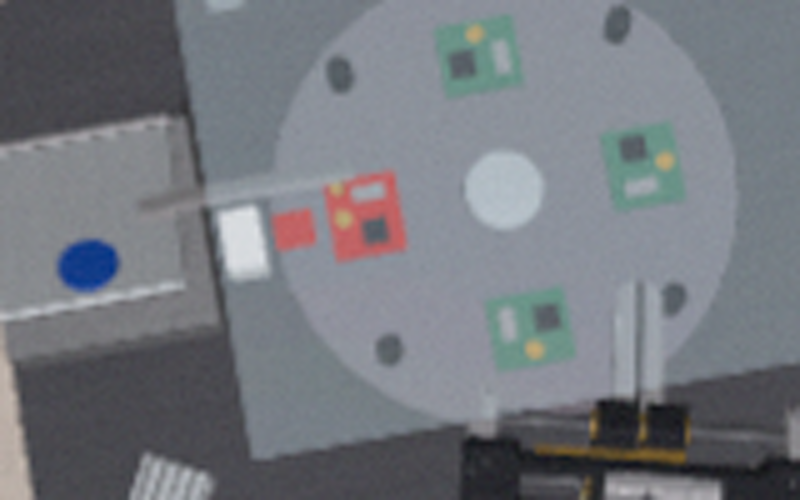

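Request:
arm_command(deltas=[{"translation": [0,0.2,0],"turn": [0,0,0]},{"translation": [-1.0,0.4,0.1],"turn": [0,0,0]},{"translation": [-2.5,0.4,0.1],"turn": [0,0,0]},{"translation": [-3.6,0.4,0.1],"turn": [0,0,0]},{"translation": [-3.6,0.4,0.1],"turn": [0,0,0]},{"translation": [-3.6,0.4,0.1],"turn": [0,0,0]}])

```text
time_s: 16.3
ee_pos: [0.5131, -0.1051, 0.1453]
eef_rot: [0.0, 0.552, -0.057]
force: [0.8, -0.6, 0.9]
grip_width: 0.0004
```

```bash
python3 ang.py a11; python3 -c "
from g import *
im=save('top','a11b');p=models.mark_of('pad','top')[0]['at'];ps=models.mark_of('pad','scene')[0]['at']
for c in ('top','scene'):
  im=optics.camera(c); hsv=cv2.cvtColor(im,cv2.COLOR_RGB2HSV); m=((abs(hsv[...,0].astype(int)-114)<10)&(hsv[...,1]>150)).astype(np.uint8); n,l,s,cc=cv2.connectedComponentsWithStats(m)
  for i in range(1,n):
    if s[i,4]>20: print(c,cc[i].round(1),s[i,4], atz(c,cc[i],.135).round(4))
print(p,ps,'pred',S(.07-.098*np.cos(.52)-.007*np.sin(.52),.225,.135), proj('top',S(-.0185,.225,.1348)),proj('scene',S(-.0185,.225,.1348)))
p,r,o=cur();print(o['qpos'].round(2))
"
```

```text
top boards [[0.0782, 0.0002], [-0.0005, -0.0779], [-0.0784, 0.0002]] angles [  0.2 -90.4 179.9]
scene boards [[0.0777, -0.0002], [-0.0789, 0.0007], [-0.0, -0.0775]] angles [ -0.2 179.5 -90. ]
top [478.2  62.3] 2360 [ 0.9753 -0.4191  0.135 ]
top [135.2 151.6] 26 [0.7148 0.5065 0.135 ]
top [257.1 192.5] 85 [0.6068 0.1707 0.135 ]
scene [72.1  1.1] 25 [-0.3947  0.6706  0.135 ]
scene [443.6 363.9] 1242 [ 0.9903 -0.453   0.135 ]
scene [464.  348.5] 24 [ 1.0463 -0.4072  0.135 ]
scene [451.5 389.7] 46 [ 1.0134 -0.5175  0.135 ]
[260.0, 190.3] [329.5, 147.2] pred [0.60114182 0.1695272  0.135     ] [257.50094952 194.70226419] [324.36260006 144.97413759]
[-0.42  0.12  2.31  2.28  0.41  2.19]
```

```bash
cat > tr3.py <<'E'
from fk import *
from g import *
q0=np.array(ctrl.get_obs()['qpos']); print('now',q0.round(3))
Rt=down(P[2])
qe,er=ik(S(-.02,.226,.22)-Rt.apply([TIP,0,0]),Rt,np.array([.2,.3,1.6,0,1.2,0.])); print('end',qe.round(3),er)
mid=np.array([0.05,-.45,2.15]); N=12
def st(w): c,s=np.cos(P[2]),np.sin(P[2]); e=w-[P[0],P[1],0]; return np.array([c*e[0]+s*e[1],-s*e[0]+c*e[1],w[2]])
Q=[]
for i in range(1,N+1):
    u=i/N; q=q0+(qe-q0)*u
    w=np.sin(np.pi*u)**.8
    q[:3]=q[:3]*(1-w)+mid*w; Q.append(q)
b=(pos(V,q0),fr(q0,1,1)*T); rows=3
for k in range(0,N,4):
    for q in Q[k:k+4]:
        r=fr(q,1,1)*T; p=pos(V,q); t=p+r.apply([TIP,0,0]); d=delta(t,r,b)
        C=np.array([st(p+r.apply([-x,y,z])) for x in (.078,.2) for y in (-.09,.09) for z in (-.1,.04)])
        print(np.round(d[0],1).tolist(),np.round(d[1],1).tolist(),'deg',round(np.degrees((b[1].inv()*r).magnitude())),'tip',st(t).round(2),'body x<',C[:,0].max().round(2),'z>',C[:,2].min().round(2),q.round(2))
    b=(pos(V,Q[k+3]),fr(Q[k+3],1,1)*T)
E
python3 tr3.py
```

```text
now [-0.418  0.121  2.311  2.281  0.408  2.193]
end [0.218 0.456 1.274 0.    1.411 0.021] 2.220446049250313e-15
[-1.7, 4.9, 6.2] [-6.1, -3.6, 2.2] deg 37 tip [-0.06  0.08  0.29] body x< -0.14 z> 0.2 [-0.22 -0.05  2.2   2.09  0.49  2.01]
[-4.5, 8.7, 8.8] [-11.2, -6.5, 3.3] deg 67 tip [-0.06  0.18  0.39] body x< -0.12 z> 0.27 [-0.1  -0.18  2.14  1.9   0.58  1.83]
[-7.2, 11.2, 9.5] [-15.9, -8.9, 3.7] deg 93 tip [-0.1   0.26  0.44] body x< -0.13 z> 0.33 [-0.02 -0.29  2.13  1.71  0.66  1.65]
[-9.2, 12.7, 8.8] [-20.3, -10.8, 3.8] deg 116 tip [-0.14  0.31  0.45] body x< -0.15 z> 0.38 [ 0.02 -0.38  2.13  1.52  0.74  1.47]
[-0.5, 0.7, 1.6] [-4.0, -1.4, 1.0] deg 22 tip [-0.18  0.34  0.43] body x< -0.18 z> 0.36 [ 0.04 -0.43  2.14  1.33  0.83  1.29]
[-1.0, 2.1, 2.5] [-7.6, -2.8, 2.1] deg 42 tip [-0.2   0.34  0.4 ] body x< -0.18 z> 0.35 [ 0.05 -0.45  2.15  1.14  0.91  1.11]
[-1.5, 3.8, 2.6] [-10.8, -4.5, 3.4] deg 61 tip [-0.22  0.34  0.35] body x< -0.17 z> 0.34 [ 0.05 -0.43  2.14  0.95  0.99  0.93]
[-1.8, 5.2, 2.1] [-13.7, -6.7, 4.6] deg 79 tip [-0.23  0.32  0.32] body x< -0.16 z> 0.33 [ 0.05 -0.36  2.09  0.76  1.08  0.75]
[0.3, 1.4, 0.6] [-3.0, -2.3, 0.3] deg 19 tip [-0.22  0.29  0.29] body x< -0.13 z> 0.33 [ 0.05 -0.25  2.    0.57  1.16  0.56]
[0.7, 3.2, 0.3] [-5.9, -4.7, 0.1] deg 38 tip [-0.19  0.25  0.27] body x< -0.09 z> 0.34 [ 0.08 -0.09  1.85  0.38  1.24  0.38]
[1.8, 5.5, -1.0] [-9.1, -7.1, -0.4] deg 58 tip [-0.13  0.23  0.25] body x< -0.02 z> 0.34 [0.13 0.13 1.63 0.19 1.33 0.2 ]
[4.8, 8.0, -3.6] [-12.5, -9.5, -1.1] deg 79 tip [-0.02  0.23  0.22] body x< 0.07 z> 0.32 [0.22 0.46 1.27 0.   1.41 0.02]
```

```bash
python3 d.py -.19 0 .28 70 -.3; python3 chk.py 70 -.3 -.17,-.02,.2 -.19,0,.28; python3 chk.py 75 -.3 -.19,0,.28
```

```text
t 16.65 tip st [-0.1426 -0.031   0.1335] F [ 0.7 -0.8 -0. ] w 0.0004926079453978748 q [-0.42  0.12  2.31  2.28  0.41  2.19]
(array([-4.9 ,  0.77,  3.69]), array([ 0.22, -2.37, -0.49]))
[-0.17, -0.02, 0.2] [-0.43 -0.06  2.44  2.5   0.53  2.03] 0.0
[-0.19, 0.0, 0.28] [-0.41 -0.35  2.42  2.04  0.31  2.55] 0.0103
[-0.19, 0.0, 0.28] [-0.42 -0.32  2.46  2.3   0.42  2.29] 0.0
```

```bash
python3 chk.py 75 -.35 -.165,-.02,.2 -.18,0,.27; python3 d.py -.18 0 .27 75 -.35
```

```text
[-0.165, -0.02, 0.2] [-0.38  0.01  2.46  2.78  0.66  1.8 ] 0.0
[-0.18, 0.0, 0.27] [-0.34 -0.27  2.45  2.64  0.39  1.99] 0.0
t 16.65 tip st [-0.1426 -0.031   0.1335] F [ 0.7 -0.8 -0. ] w 0.0004926079453978748 q [-0.42  0.12  2.31  2.28  0.41  2.19]
(array([-4.34,  0.91,  3.49]), array([ 0.43, -3.37, -1.03]))
```

Request:
arm_command(deltas=[{"translation": [-1.4,0.3,0.6],"turn": [0.1,-0.8,-0.2]},{"translation": [-2.5,0.5,1.4],"turn": [0.2,-1.6,-0.5]},{"translation": [-3.4,0.7,2.4],"turn": [0.3,-2.5,-0.8]},{"translation": [-4.3,0.9,3.5],"turn": [0.4,-3.4,-1.0]},{"translation": [-4.3,0.9,3.5],"turn": [0.4,-3.4,-1.0]},{"translation": [-4.3,0.9,3.5],"turn": [0.4,-3.4,-1.0]},{"translation": [-4.3,0.9,3.5],"turn": [0.4,-3.4,-1.0]}])

```text
time_s: 17.23
ee_pos: [0.4693, -0.0801, 0.2744]
eef_rot: [-0.002, 0.259, -0.15]
force: [0.7, -1.0, 0.2]
grip_width: 0.0005
```

```bash
sed -i 's/^mid=.*/mid=np.array([0.05,-.45,2.3]); N=12/' tr3.py; python3 tr3.py
```

```text
now [-0.347 -0.267  2.452  2.631  0.396  1.995]
end [0.218 0.456 1.274 0.    1.411 0.021] 2.220446049250313e-15
[0.0, 4.3, 3.6] [-4.9, -2.4, 2.8] deg 31 tip [-0.12  0.1   0.36] body x< -0.21 z> 0.24 [-0.18 -0.29  2.34  2.41  0.48  1.83]
[-1.2, 7.6, 5.2] [-9.3, -4.7, 4.7] deg 57 tip [-0.11  0.19  0.41] body x< -0.18 z> 0.28 [-0.08 -0.32  2.28  2.19  0.57  1.67]
[-3.0, 9.9, 5.4] [-13.4, -6.9, 6.1] deg 81 tip [-0.13  0.26  0.42] body x< -0.17 z> 0.3 [-0.01 -0.36  2.27  1.97  0.65  1.5 ]
[-4.6, 11.4, 4.6] [-17.4, -9.0, 7.1] deg 104 tip [-0.16  0.31  0.41] body x< -0.18 z> 0.32 [ 0.03 -0.4   2.27  1.75  0.73  1.34]
[-0.4, 1.3, 1.6] [-3.8, -1.6, 1.2] deg 22 tip [-0.2   0.35  0.38] body x< -0.2 z> 0.31 [ 0.05 -0.44  2.29  1.53  0.82  1.17]
[-1.0, 3.0, 2.6] [-7.4, -3.4, 2.5] deg 43 tip [-0.23  0.36  0.34] body x< -0.21 z> 0.29 [ 0.05 -0.45  2.3   1.32  0.9   1.01]
[-1.6, 4.6, 2.9] [-10.6, -5.4, 3.7] deg 63 tip [-0.26  0.36  0.3 ] body x< -0.2 z> 0.27 [ 0.05 -0.43  2.29  1.1   0.99  0.84]
[-2.2, 5.8, 2.5] [-13.6, -7.8, 4.8] deg 82 tip [-0.27  0.34  0.27] body x< -0.19 z> 0.27 [ 0.05 -0.38  2.23  0.88  1.07  0.68]
[-0.1, 1.3, 0.4] [-3.1, -2.4, 0.4] deg 20 tip [-0.26  0.31  0.25] body x< -0.16 z> 0.28 [ 0.06 -0.27  2.12  0.66  1.16  0.51]
[-0.2, 3.2, -0.4] [-6.2, -4.9, 0.6] deg 40 tip [-0.23  0.27  0.24] body x< -0.11 z> 0.3 [ 0.08 -0.12  1.95  0.44  1.24  0.35]
[0.2, 5.7, -2.5] [-9.3, -7.5, 0.4] deg 60 tip [-0.16  0.24  0.24] body x< -0.04 z> 0.32 [0.13 0.11 1.69 0.22 1.33 0.19]
[2.6, 8.9, -6.3] [-12.7, -10.1, 0.2] deg 81 tip [-0.02  0.23  0.22] body x< 0.07 z> 0.32 [0.22 0.46 1.27 0.   1.41 0.02]
```

Request:
arm_command(deltas=[{"translation": [0,4.3,3.6],"turn": [-4.9,-2.4,2.8]},{"translation": [0,4.3,3.6],"turn": [-4.9,-2.4,2.8]},{"translation": [0,4.3,3.6],"turn": [-4.9,-2.4,2.8]},{"translation": [0,4.3,3.6],"turn": [-4.9,-2.4,2.8]},{"translation": [0,4.3,3.6],"turn": [-4.9,-2.4,2.8]},{"translation": [-1.2,7.6,5.2],"turn": [-9.3,-4.7,4.7]},{"translation": [-1.2,7.6,5.2],"turn": [-9.3,-4.7,4.7]},{"translation": [-1.2,7.6,5.2],"turn": [-9.3,-4.7,4.7]},{"translation": [-1.2,7.6,5.2],"turn": [-9.3,-4.7,4.7]},{"translation": [-3.0,9.9,5.4],"turn": [-13.4,-6.9,6.1]},{"translation": [-3.0,9.9,5.4],"turn": [-13.4,-6.9,6.1]},{"translation": [-3.0,9.9,5.4],"turn": [-13.4,-6.9,6.1]}])

```text
time_s: 18.23
ee_pos: [0.4671, 0.1743, 0.4238]
eef_rot: [-1.084, 0.032, 0.565]
force: [-0.1, 0.7, 1.1]
grip_width: 0.0002
```

```bash
sed -e "s/N=12/N=9/" -e "s/^    w=.*/    w=np.sin(np.pi*u)**1.0*.6/" tr3.py > tr4.py; python3 tr4.py
```

```text
now [ 0.011 -0.373  2.275  2.008  0.619  1.516]
end [0.218 0.456 1.274 0.    1.411 0.021] 2.220446049250313e-15
[0.9, 0.5, 1.2] [-4.1, -1.6, 1.3] deg 23 tip [-0.12  0.3   0.42] body x< -0.14 z> 0.33 [ 0.04 -0.32  2.19  1.79  0.71  1.35]
[1.0, 1.7, 2.0] [-8.0, -3.2, 2.5] deg 45 tip [-0.14  0.34  0.41] body x< -0.14 z> 0.33 [ 0.05 -0.29  2.15  1.56  0.8   1.18]
[0.4, 3.2, 2.3] [-11.7, -5.0, 3.8] deg 67 tip [-0.16  0.35  0.37] body x< -0.14 z> 0.32 [ 0.06 -0.28  2.13  1.34  0.88  1.02]
[-0.4, 4.6, 2.1] [-15.1, -7.1, 5.1] deg 87 tip [-0.19  0.36  0.34] body x< -0.13 z> 0.3 [ 0.07 -0.27  2.11  1.12  0.97  0.85]
[0.0, 0.9, 1.2] [-3.4, -2.3, 0.7] deg 21 tip [-0.2   0.35  0.3 ] body x< -0.12 z> 0.3 [ 0.08 -0.23  2.06  0.89  1.06  0.69]
[-0.0, 2.2, 1.4] [-6.6, -4.7, 1.2] deg 41 tip [-0.2   0.32  0.28] body x< -0.1 z> 0.31 [ 0.1  -0.15  1.97  0.67  1.15  0.52]
[0.1, 3.8, 0.5] [-9.7, -7.4, 1.3] deg 61 tip [-0.17  0.29  0.26] body x< -0.06 z> 0.32 [ 0.12 -0.01  1.81  0.45  1.24  0.35]
[0.9, 5.8, -1.4] [-12.7, -10.2, 1.3] deg 81 tip [-0.11  0.25  0.24] body x< -0.0 z> 0.33 [0.17 0.2  1.57 0.22 1.32 0.19]
[1.0, 3.8, 0.2] [-3.1, -2.5, -0.4] deg 20 tip [-0.02  0.23  0.22] body x< 0.07 z> 0.32 [0.22 0.46 1.27 0.   1.41 0.02]Traceback (most recent call last):
  File "tr4.py", line 19, in <module>
    b=(pos(V,Q[k+3]),fr(Q[k+3],1,1)*T)
             ~^^^^^
IndexError: list index out of range
```

Request:
arm_command(deltas=[{"translation": [0.9,0.5,1.2],"turn": [-4.1,-1.6,1.3]},{"translation": [0.9,0.5,1.2],"turn": [-4.1,-1.6,1.3]},{"translation": [0.9,0.5,1.2],"turn": [-4.1,-1.6,1.3]},{"translation": [1.0,1.7,2.0],"turn": [-8.0,-3.2,2.5]},{"translation": [1.0,1.7,2.0],"turn": [-8.0,-3.2,2.5]},{"translation": [1.0,1.7,2.0],"turn": [-8.0,-3.2,2.5]},{"translation": [0.4,3.2,2.3],"turn": [-11.7,-5.0,3.8]},{"translation": [0.4,3.2,2.3],"turn": [-11.7,-5.0,3.8]},{"translation": [0.4,3.2,2.3],"turn": [-11.7,-5.0,3.8]},{"translation": [-0.4,4.6,2.1],"turn": [-15.1,-7.1,5.1]},{"translation": [-0.4,4.6,2.1],"turn": [-15.1,-7.1,5.1]},{"translation": [-0.4,4.6,2.1],"turn": [-15.1,-7.1,5.1]}])

```text
time_s: 19.23
ee_pos: [0.4045, 0.2485, 0.3444]
eef_rot: [-2.284, 0.516, 1.09]
force: [1.1, 0.7, 0.7]
grip_width: 0.0006
```

```bash
sed -i -e "s/N=9/N=4/" -e "s/^    w=.*/    w=0/"  tr4.py; python3 tr4.py
```

```text
now [ 0.059 -0.271  2.118  1.129  0.971  0.865]
end [0.218 0.456 1.274 0.    1.411 0.021] 1.6653345369377348e-15
[1.0, 1.2, -0.8] [-4.6, -2.9, 0.8] deg 27 tip [-0.15  0.34  0.31] body x< -0.06 z> 0.32 [ 0.1  -0.09  1.91  0.85  1.08  0.65]
[1.8, 3.1, -1.6] [-8.8, -6.0, 1.2] deg 54 tip [-0.11  0.32  0.28] body x< -0.01 z> 0.33 [0.14 0.09 1.7  0.56 1.19 0.44]
[2.4, 5.5, -2.8] [-12.6, -9.4, 1.3] deg 79 tip [-0.07  0.27  0.25] body x< 0.04 z> 0.33 [0.18 0.27 1.49 0.28 1.3  0.23]
[2.8, 7.9, -4.2] [-15.8, -13.2, 1.2] deg 103 tip [-0.02  0.23  0.22] body x< 0.07 z> 0.32 [0.22 0.46 1.27 0.   1.41 0.02]
```

Request:
arm_command(deltas=[{"translation": [1.0,1.2,-0.8],"turn": [-4.6,-2.9,0.8]},{"translation": [1.0,1.2,-0.8],"turn": [-4.6,-2.9,0.8]},{"translation": [1.0,1.2,-0.8],"turn": [-4.6,-2.9,0.8]},{"translation": [1.0,1.2,-0.8],"turn": [-4.6,-2.9,0.8]},{"translation": [1.8,3.1,-1.6],"turn": [-8.8,-6.0,1.2]},{"translation": [1.8,3.1,-1.6],"turn": [-8.8,-6.0,1.2]},{"translation": [1.8,3.1,-1.6],"turn": [-8.8,-6.0,1.2]},{"translation": [1.8,3.1,-1.6],"turn": [-8.8,-6.0,1.2]},{"translation": [2.4,5.5,-2.8],"turn": [-12.6,-9.4,1.3]},{"translation": [2.4,5.5,-2.8],"turn": [-12.6,-9.4,1.3]},{"translation": [2.4,5.5,-2.8],"turn": [-12.6,-9.4,1.3]},{"translation": [2.4,5.5,-2.8],"turn": [-12.6,-9.4,1.3]}])

```text
time_s: 20.23
ee_pos: [0.5441, 0.203, 0.2649]
eef_rot: [3.126, 1.28, 1.434]
force: [-0.4, -0.2, -0.0]
grip_width: 0.0004
```

```bash
cat > dn.py <<'E'
from g import *
import sys
x,y,z=map(float,sys.argv[1:4])
p,r,o=cur(); t=p+r.apply([TIP,0,0]); c,s=np.cos(P[2]),np.sin(P[2]); e=t-[P[0],P[1],0]
print('t',o['time_s'],'tip st',np.round([c*e[0]+s*e[1],-s*e[0]+c*e[1],t[2]],4),'F',np.round(o['force'],1),'q',np.round(o['qpos'],2))
print(delta(S(x,y,z),down(P[2])))
E
python3 dn.py -.02 .226 .2
```

```text
t 20.2333 tip st [-0.0661  0.2741  0.2467] F [-0.4 -0.2 -0. ] q [0.17 0.28 1.48 0.29 1.3  0.23]
(array([1.47, 2.35, 1.52]), array([-3.62, -3.3 , -0.58]))
```

Request:
arm_command(deltas=[{"translation": [0.4,0.7,0.5],"turn": [-1.2,-1.1,-0.2]},{"translation": [0.8,1.5,1.0],"turn": [-2.4,-2.2,-0.4]},{"translation": [1.4,2.3,1.5],"turn": [-3.6,-3.3,-0.6]},{"translation": [1.4,2.3,1.5],"turn": [-3.6,-3.3,-0.6]},{"translation": [1.4,2.3,1.5],"turn": [-3.6,-3.3,-0.6]},{"translation": [1.4,2.3,1.5],"turn": [-3.6,-3.3,-0.6]}])

```text
time_s: 20.73
ee_pos: [0.597, 0.1715, 0.2225]
eef_rot: [2.937, 1.564, 1.557]
force: [-0.7, 0.7, -0.7]
grip_width: 0.0004
```

```bash
python3 dn.py -.022 .226 .15; python3 dn.py -.022 .226 .087;  python3 ang.py a12; python3 -c "
from h import *
im=save('wrist','w12')
im=save('top','t12');cv2.imwrite('pics/t12z.png',cv2.resize(im[120:290,200:440,::-1],None,fx=3,fy=3,interpolation=cv2.INTER_CUBIC))"
```

```text
t 20.7333 tip st [-0.0221  0.2279  0.2035] F [-0.7  0.7 -0.7] q [0.22 0.46 1.31 0.01 1.37 0.03]
(array([2.14, 0.  , 0.09]), array([-0.07, -0.08, -0.02]))
t 20.7333 tip st [-0.0221  0.2279  0.2035] F [-0.7  0.7 -0.7] q [0.22 0.46 1.31 0.01 1.37 0.03]
(array([ 4.66, -0.  ,  0.1 ]), array([-0.07, -0.08, -0.02]))
top boards [[0.0782, 0.0001], [-0.0005, -0.0776], [-0.0783, 0.0001]] angles [  0.  -90.4 179.9]
scene boards [[0.078, 0.0006], [-0.0787, 0.0008], [-0.0006, -0.0772]] angles [  0.4 179.4 -90.4]
```

View pics/w12.png

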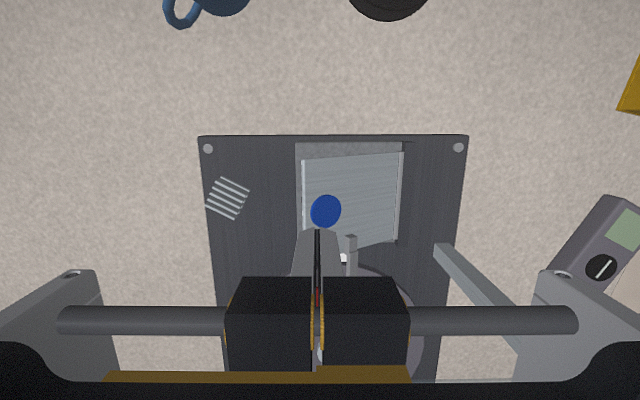

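View pics/t12z.png

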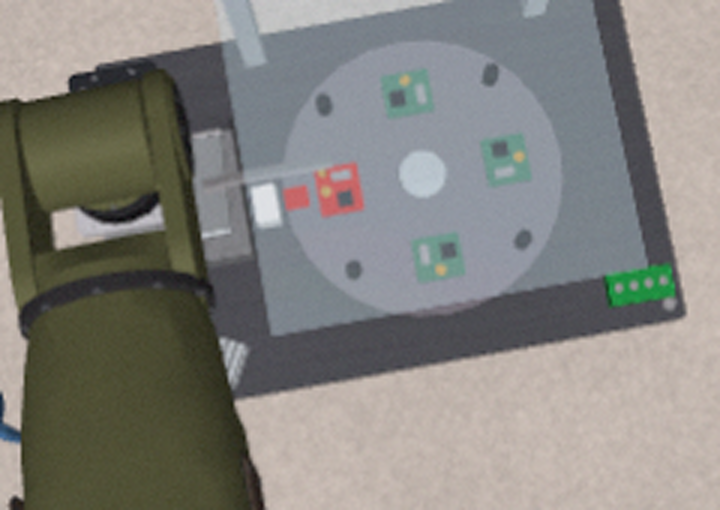

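```bash
python3 -c "
from g import *
im=optics.camera('wrist'); hsv=cv2.cvtColor(im,cv2.COLOR_RGB2HSV); m=((abs(hsv[...,0].astype(int)-114)<10)&(hsv[...,1]>150)).astype(np.uint8); n,l,s,cc=cv2.connectedComponentsWithStats(m)
for i in range(1,n):
    if s[i,4]>100:
        for z in (.13,.135):
            w=atz('wrist',cc[i],z); c,q=np.cos(P[2]),np.sin(P[2]); e=w[:2]-P[:2]; print(cc[i].round(1),s[i],z,np.round([c*e[0]+q*e[1],-q*e[0]+c*e[1]],4))
"
```

```text
[325.3 210.4] [311 195  30  33 770] 0.13 [-0.0146  0.2238]
[325.3 210.4] [311 195  30  33 770] 0.135 [-0.0148  0.2254]
```

Request:
arm_command(deltas=[{"translation": [0.7,0.1,0.1],"turn": [-0.1,-0.1,0]},{"translation": [1.4,0.1,0.1],"turn": [-0.1,-0.1,0]},{"translation": [2.2,0.1,0.1],"turn": [-0.1,-0.1,0]},{"translation": [2.2,0.1,0.1],"turn": [-0.1,-0.1,0]},{"translation": [2.2,0.1,0.1],"turn": [-0.1,-0.1,0]}])

```text
time_s: 21.4
ee_pos: [0.5999, 0.1698, 0.1696]
eef_rot: [0.957, 1.566, -0.414]
force: [0.9, -0.8, 1.1]
grip_width: 0.0002
```

```bash
python3 dn.py -.02 .225 .09; python3 ang.py a13
```

```text
t 21.4 tip st [-0.0196  0.2255  0.1506] F [ 0.9 -0.8  1.1] q [ 0.22  0.51  1.36 -0.    1.27  0.02]
(array([ 2.42, -0.02,  0.02]), array([ 0.04,  0.03, -0.04]))
top boards [[0.0781, 0.0001], [-0.0005, -0.0777], [-0.0782, 0.0001]] angles [ 1.000e-01 -9.040e+01  1.799e+02]
scene boards [[0.0776, -0.0003], [-0.0787, 0.0007], [0.0001, -0.0775]] angles [ -0.2 179.5 -90. ]
```

Request:
arm_command(deltas=[{"translation": [0.2,0,0],"turn": [0,0,0]},{"translation": [0.4,0,0],"turn": [0,0,0]},{"translation": [0.6,0,0],"turn": [0,0,0]},{"translation": [0.8,0,0],"turn": [0,0,0]},{"translation": [1.0,0,0],"turn": [0,0,0]},{"translation": [1.2,0,0],"turn": [0,0,0]},{"translation": [1.4,0,0],"turn": [0,0,0]},{"translation": [1.6,0,0],"turn": [0,0,0]},{"translation": [1.75,0,0],"turn": [0,0,0]},{"translation": [1.9,0,0],"turn": [0,0,0]},{"translation": [2.05,0,0],"turn": [0,0,0]},{"translation": [2.2,0,0],"turn": [0,0,0]}])

```text
time_s: 22.5
ee_pos: [0.6001, 0.1699, 0.1143]
eef_rot: [0.946, 1.566, -0.423]
force: [-5.2, -0.7, 7.7]
grip_width: 0.0005
```

```bash
python3 dn.py -.02 .225 .087; python3 -c "
from h import *
save('wrist','w14')"
```

```text
t 22.5 tip st [-0.0194  0.2256  0.0953] F [-5.2 -0.7  7.7] q [ 0.22  0.56  1.41 -0.    1.16  0.02]
(array([ 0.33, -0.02,  0.02]), array([ 0.05,  0.03, -0.04]))
```

View pics/w14.png

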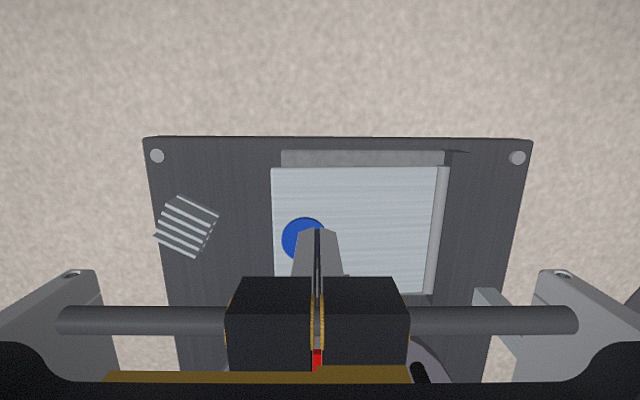

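Request:
arm_command(deltas=[{"translation": [0.08,-0.05,0],"turn": [0,0,0]},{"translation": [0.16,-0.1,0],"turn": [0,0,0]},{"translation": [0.24,-0.1,0],"turn": [0,0,0]},{"translation": [0.24,-0.1,0],"turn": [0,0,0]}])

```text
time_s: 22.88
ee_pos: [0.5987, 0.1696, 0.1087]
eef_rot: [1.202, 1.563, -0.168]
force: [2.0, 0.6, 7.3]
grip_width: 0.0006
```

Request:
arm_command(deltas=[{"translation": [0.04,0,0],"turn": [0,0,0]},{"translation": [0.08,0,0],"turn": [0,0,0]}])

```text
time_s: 23.05
ee_pos: [0.5986, 0.1696, 0.1069]
eef_rot: [1.187, 1.564, -0.182]
force: [0.9, 0.9, 6.9]
grip_width: 0.0007
```

```bash
python3 dn.py -.02 .225 .087; python3 -c "
from h import *
save('wrist','w15')"
```

```text
t 23.05 tip st [-0.0209  0.2255  0.0879] F [0.9 0.9 6.9] q [ 0.22  0.57  1.43 -0.    1.14  0.02]
(array([0.04, 0.04, 0.02]), array([ 0.05,  0.03, -0.07]))
```

View pics/w15.png

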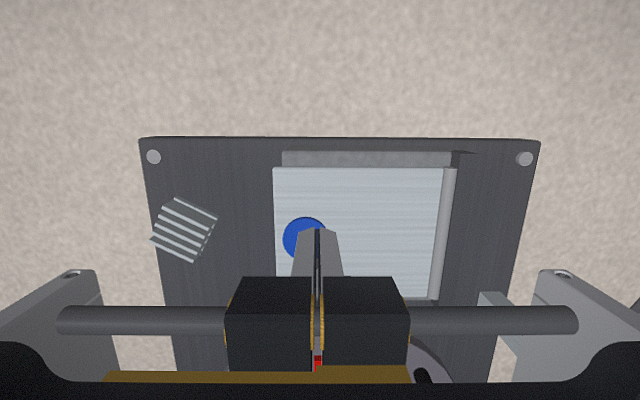

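Request:
arm_command(deltas=[{"translation": [0.03,0,0],"turn": [0,0,0]},{"translation": [0.06,0,0],"turn": [0,0,0]},{"translation": [0.06,0,0],"turn": [0,0,0]}])

```text
time_s: 23.35
ee_pos: [0.5986, 0.1696, 0.1061]
eef_rot: [1.188, 1.564, -0.182]
force: [-2.0, -0.9, 12.5]
grip_width: 0.0003
```

Force rises to 12.5 N, so the flap is on the stop. I'll hold it there for over two seconds.

Request:
arm_command(deltas=[{"translation": [0,0,0],"turn": [0,0,0]},{"translation": [0,0,0],"turn": [0,0,0]},{"translation": [0,0,0],"turn": [0,0,0]},{"translation": [0,0,0],"turn": [0,0,0]},{"translation": [0,0,0],"turn": [0,0,0]},{"translation": [0,0,0],"turn": [0,0,0]},{"translation": [0,0,0],"turn": [0,0,0]},{"translation": [0,0,0],"turn": [0,0,0]},{"translation": [0,0,0],"turn": [0,0,0]},{"translation": [0,0,0],"turn": [0,0,0]},{"translation": [0,0,0],"turn": [0,0,0]},{"translation": [0,0,0],"turn": [0,0,0]}])

```text
time_s: 24.35
ee_pos: [0.5986, 0.1696, 0.106]
eef_rot: [1.187, 1.564, -0.182]
force: [-3.1, 0.5, 12.8]
grip_width: 0.0001
```

Request:
arm_command(deltas=[{"translation": [0,0,0],"turn": [0,0,0]},{"translation": [0,0,0],"turn": [0,0,0]},{"translation": [0,0,0],"turn": [0,0,0]},{"translation": [0,0,0],"turn": [0,0,0]},{"translation": [0,0,0],"turn": [0,0,0]},{"translation": [0,0,0],"turn": [0,0,0]},{"translation": [0,0,0],"turn": [0,0,0]},{"translation": [0,0,0],"turn": [0,0,0]},{"translation": [0,0,0],"turn": [0,0,0]},{"translation": [0,0,0],"turn": [0,0,0]}])

```text
time_s: 25.18
ee_pos: [0.5986, 0.1696, 0.106]
eef_rot: [1.19, 1.564, -0.18]
force: [-2.1, -0.9, 12.8]
grip_width: 0.0006
```

```bash
python3 ang.py a16; python3 dn.py -.02 .225 .2
```

```text
top boards [[0.0782, 0.0001], [-0.0005, -0.0778], [-0.0782, 0.0001]] angles [  0.  -90.4 179.9]
scene boards [[0.0777, -0.0002], [-0.0789, 0.0008], [0.0001, -0.0775]] angles [ -0.2 179.4 -90. ]
t 25.2833 tip st [-0.0209  0.2255  0.087 ] F [-2.1  0.1 12.4] q [ 0.22  0.57  1.43 -0.    1.14  0.02]
(array([-4.52,  0.07,  0.03]), array([ 0.05,  0.03, -0.08]))
```

Request:
arm_command(deltas=[{"translation": [-0.2,0,0],"turn": [0,0,0]},{"translation": [-0.4,0,0],"turn": [0,0,0]},{"translation": [-0.7,0,0],"turn": [0,0,0]},{"translation": [-1.0,0,0],"turn": [0,0,0]},{"translation": [-1.4,0,0],"turn": [0,0,0]},{"translation": [-1.8,0,0],"turn": [0,0,0]},{"translation": [-2.2,0,0],"turn": [0,0,0]},{"translation": [-2.8,0,0],"turn": [0,0,0]},{"translation": [-3.6,0,0],"turn": [0,0,0]},{"translation": [-4.8,0,0],"turn": [0,0,0]},{"translation": [-4.8,0,0],"turn": [0,0,0]},{"translation": [-4.8,0,0],"turn": [0,0,0]}])

```text
time_s: 26.28
ee_pos: [0.5974, 0.1697, 0.2264]
eef_rot: [1.143, 1.564, -0.226]
force: [-0.4, -0.4, -1.4]
grip_width: 0.0003
```

```bash
python3 ang.py a17; python3 -c "
from g import *
im=save('wrist','w17'); hsv=cv2.cvtColor(im,cv2.COLOR_RGB2HSV); print(cur()[2]['force'])
im=save('scene','s17');cv2.imwrite('pics/s17z.png',cv2.resize(im[90:300,240:440,::-1],None,fx=2.8,fy=2.8,interpolation=cv2.INTER_CUBIC))"
```

```text
top boards [[0.0782, 0.0001], [-0.0004, -0.0779], [-0.0784, 0.0003]] angles [ 1.000e-01 -9.030e+01  1.798e+02]
scene boards [[0.0776, -0.0003], [-0.0787, 0.0007], [0.0001, -0.0775]] angles [ -0.2 179.5 -90. ]
[-0.16355271  0.57093318  0.1418177 ]
```

View pics/w17.png

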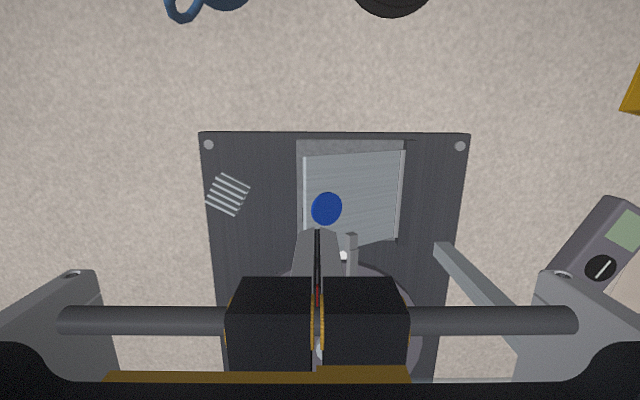

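View pics/s17z.png

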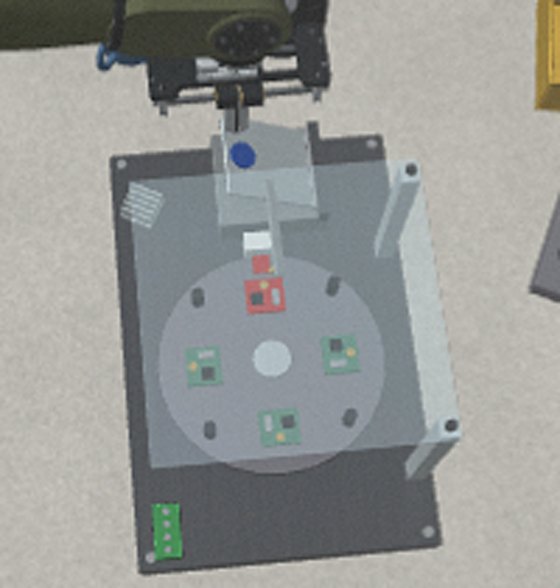

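The flap is back up: the pad is at wrist pixel (326,209), as before the press. The flag (262,264 in the zoom) is in line with the white mark (257,241), and the robot is clear. Handing in.

```bash
python3 -c "
from station import ctrl
print(ctrl.get_obs()['time_s'], ctrl.hand_in())"
```

```text
the job is handed in; nothing more can be done
26.4833 None
```

The job is done and handed in at 26.5 s; `hand_in` gave no verdict.

**Carousel:** I turned it about 139° anticlockwise with two pushes on posts at the front, leaning the tool in at about 58° from vertical. That is more than the 30 to 50° suggested, because the wrist joint range forced it. The board angles from both the top and scene cameras put it about 0.3° from the mark (under 1 mm at the flag). This was the same before, during and after the press.

**Flap:** I pressed the pad down to the stop (12.8 N at most in the readings) with the fingertips at 0.087 m, the level height. It stayed there for about 2 s before I released it. The wrist picture afterwards shows the flap back up, and the tool clear with about 0 N on it.

**Bystanders and shield:** No contact showed in the force readings or pictures apart from the posts and the pad. In the last pictures the heat sink and terminal block look unmoved; I did not re-measure the reel, jar, screwdriver or mug.

**Checks that disagreed:**
- **Joint range:** Early on, joint 6 briefly read -2.557 against the printed limit of -2.55. I moved off it at once.
- **Fitted positions:** The pad was about 4 mm, and the carousel axis about 2 mm, from where I had fitted them. I corrected for both.
- **Flag and index:** The trained network did not find either one in the top picture as the flag neared the mark, so the alignment rests on the board angles and the pictures.

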